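# Clear the salvaged parts into the tilt-out bin

## Robot

A 6-joint arm with a two-finger parallel gripper is mounted at the origin on the work surface. World frame = base frame: x ahead of the robot, y to its left, z up, the work surface at z = 0. Lengths are in m, angles in rad, forces in N, time in s.
With the tool pointing down it reaches from about 0.35 to 0.85 m from the base axis. Payload 8.1 kg.
Tool frame: the origin (TCP) lies on the front face of the gripper's body, between the roots of the fingers; the fingertips stand 73 mm ahead of it and the grasp point (between the pads) lies 54 mm ahead of it; z points along the fingers, y is the line along which they close (so a half turn about z gives the same grasp; the last joint's range is limited). The gripper opens to 85 mm and grips with 20 to 120 N. Pads are 22 mm wide; open, the fingers measure 114 mm over their backs; the gripper's body (76 mm by 85 mm) begins 54 mm behind the grasp point. The pads swing forward as they close: fully open they stand 13 mm farther back than shut.
Start: joints at [-1.372, 0.13, 1.488, -0, 1.523, -0.085], TCP at [0.168, -0.576, 0.304] pointing down, gripper open.
Joint ranges: [-2.96, 2.96], [-0.89, 2.26], [0.02, 2.5], [-1.34, 4.48], [0, 2.73], [-2.66, 2.66]. Speed limits (rad/s): [2.39, 2.39, 2.79, 3.14, 3.14, 3.14].

## Interface

Orientations are given as [roll, pitch, yaw] about the fixed x, y, z axes, in that order (R = Rz(yaw) Ry(pitch) Rx(roll)).
In Python, from rig import arm gives the robot as it stands.
- The arm moves only by the tool send_rows, never from a script. Its argument "rows" is a list of rows, each a list of 7 numbers: the shift along the tool's x, y, z in units of 50 mm (1.0 is 50 mm), then the turn, a rotation vector about the tool's x, y, z in units of 5 degrees (1.0 is 5 degrees), then the opening, from -1 (shut) to 1 (fully open). A call has 1 to 8 rows; each row shifts and turns the commanded pose from where the row before left it, along the tool's axes as they then stand; what a row does not reach is not made up. A row lasts 1/10 s, in which the tool goes at most 50 mm and 8.59 degrees, less where a joint would pass 70% of its speed; a pose out of reach is approached as far as the arm can. A call is refused whole if a number of a shift passes 1 or a number of a turn 1, either way. A call with a gripper value outside its range is refused whole. The fingers move at their own pace and stop on an object; "newtons" is the grip in N (left out, the last holds). Time passes only in rows, so rows that do not move let the fingers close. It gives the time, the measured TCP pose, the force, the opening and the grip force at its end, in the units of the state.
- arm.get_state(): the state, without advancing time (a new reading comes with each control period).
- arm.grab_frame(name): name is "side" or "top" or "wrist"; returns the picture (384x512x3 uint8, red, green, blue); there is no depth.
- arm.camera_params(name): a dict with "vertical_fov" (degrees; the focal length in pixels is half the picture's height over the tangent of half this angle, whatever the lens; pixels are square), "cx", "cy" (the principal point, pixels), "origin" and "orientation" of the camera in the world. Camera axes: x right, y up, looking along -z (the intrinsics and any distortion apply to the point x, -y, -z); pixel columns grow to the right and rows downward; lengths in m; the calibration is good to about 2 mm. A picture is of the moment at which its call begins: read the wrist's pose just before it. camera_params takes no time and is no camera call; for the wrist camera it gives the pose at the moment of the call.
- arm.hand_in(): hands the job in; it is judged then, once.
The state is a dict: "clock": time; "joint_pos": joint angles; "joint_vel": joint speeds; "effort": joint torques, N m; "eef_pos": TCP position; "eef_rot": TCP orientation; "wrist_force": force on the tool from outside, world axes, zero at the start; "wrist_torque": the same for the moment, N m; "finger_gap": opening from 0.0 (shut) to 1.0 (fully open); "gripper_force": force on a finger pad.
Only numpy, scipy, OpenCV 4.12 (cv2) and the standard library are available. Lean on these libraries where they do the work, as an engineer would, in place of code of your own. Each camera call takes 0.05 s, during which the arm holds its last target. There are 200 camera calls.

## Task

The repair is finished: tip the yellow tilt-out bin forward until it rests on its stop, put all the flat steel plates from the platform (slide each one over the platform's edge to get hold of it) and all the small transformers from the bench into it, then push the bin back fully home until it clicks. Some of the parts may be absent; leave the tools and everything else where they are.

Things in the scene. Friction and masses are not known exactly. Their poses are not given: they have to be found in the camera images.
- bin (a joint): angle of the yellow tilt-out bin: 0 rad = fully home and latched; grows as its top tips forward (cabinet -x) about its bottom front edge, to its stop at 0.70. A spring ball catch must be passed between 0.1 and 0.04 rad, opening and closing, with 3 to 6 N at the rail, then it snaps home; not pushed past it, the bin stays ajar. Otherwise it is stiff (1 to 2 N at the rail) and stays where left
- bin_hinge (a point): on the hinge axis at mid width, 12 mm above the bench. Bin axes turn with the bin: x from front panel into the bin, y along the hinge, z up the panel; open by a, they are the cabinet's axes turned by -a about y. In bin axes from here: front panel x 0 to 6, 166 wide, z 0 to 170 mm; thicker grip rail along its top edge: x -6 to 6, 150 wide, z 170 to 186 mm
- bin_rail (a point): middle of the top face of the bin's grip rail (186 mm from the hinge along bin z)
- bin_floor (a point): centre of the bin's inner floor: in bin axes x 50, z 4 mm from bin_hinge; same axes. Inside the bin is 88 (x) x 144 (y) mm; seen from bin_hinge the back wall is at x 94 to 98 mm and 85 mm high, the side walls 100 mm high. With the bin tipped out the mouth is about 125 mm wide, all of it in front of the cabinet but the last 20 mm
- cabinet: fixed grey steel cabinet of the bin, 120 (x) x 180 (y) x 160 mm high, open at its front (-x) face, along the foot of which the hinge runs; origin under its centre. The front panel and rail of the shut bin stand 38 mm above the cabinet's flat top, so that fingers can reach down behind them from above
- platform: fixed flat raised plywood block, 210 (x) x 240 (y) x 50 mm high, plain edges; origin under its centre; its -x edge faces the robot
- plate1: flat steel cover plate, 80 (x) x 40 (y) x 3 mm thick, about 75 g, lying on the platform; origin at the centre of its underside, x along its length. Too thin to be picked off a flat surface; a closed fingertip pressed on it (about 7 N) drags and turns it, and it balances with up to 35 mm of its length over the platform's edge. May be absent
- plate2: flat steel cover plate, 80 (x) x 40 (y) x 3 mm thick, about 75 g, lying on the platform; origin at the centre of its underside, x along its length. Too thin to be picked off a flat surface; a closed fingertip pressed on it (about 7 N) drags and turns it, and it balances with up to 35 mm of its length over the platform's edge. May be absent
- plate3: flat steel cover plate, 80 (x) x 40 (y) x 3 mm thick, about 75 g, lying on the platform; origin at the centre of its underside, x along its length. Too thin to be picked off a flat surface; a closed fingertip pressed on it (about 7 N) drags and turns it, and it balances with up to 35 mm of its length over the platform's edge. May be absent
- transformer1: small transformer, block 40 (x) x 32 (y) x 32 mm high (terminals to 36 mm), about 110 g, standing on the bench; origin under its centre. May be absent
- transformer2: small transformer, block 40 (x) x 32 (y) x 32 mm high (terminals to 36 mm), about 110 g, standing on the bench; origin under its centre. May be absent
- transformer3: small transformer, block 40 (x) x 32 (y) x 32 mm high (terminals to 36 mm), about 110 g, standing on the bench; origin under its centre. May be absent
- heatsink: bystander: black finned heatsink, 34 x 60 x 25 mm, standing near the far edge of the platform; origin under its centre
- tape_roll: bystander: blue roll of tape lying flat, 84 mm across, 22 mm high; origin under its centre
- screwdriver: bystander: screwdriver lying on the bench nearest the robot, 30 mm high at most
- screw_jar: bystander: glass jar, 60 mm across, 80 mm high; origin under its centre
- contact_spray: bystander: spray can, 52 mm across, 150 mm high; origin under its centre
- spanner: bystander: steel spanner lying on the bench

How it is judged:
By the outcome, as a careful person would: the job done as asked, in the order asked, and still so for the second after the job is handed in, with the robot touching nothing.
Of plate1, plate2, plate3 only 2 to 3 are there at a start; the rules pass over those that are not, and their reading is None.
Of transformer1, transformer2, transformer3 only 2 to 3 are there at a start; the rules pass over those that are not, and their reading is None.
At some moment in a run one of transformer1, transformer2, transformer3 may be knocked a few centimetres aside while the robot is not near it.
It also fails if it takes over 210 s, if anything falls off the work surface, if the arm or the gripper's body presses on something with over 40 N, if the wrist force passes 120 N, or if a joint passes its speed limit or range.

## Working session

There is one attempt and no reset: what is moved stays moved. The work goes in short steps, Python scripts to look and compute and a tool call to move; the robot and the scene stay as the last step left them, time stands still between calls to the robot, and variables do not carry over. Pictures are saved under pics/ and viewed, at most 14 in all, crops included, and the job is handed in when it is done.

Besides the shell and the picture viewer there is one more tool, called after "Emit:" in YAML: its name, and indented under it one key for each argument. send_rows: Moves the arm, as the interface text tells. Its arguments: {"type":"object","properties":{"rows":{"type":"array"},"newtons":{"type":"number"}},"required":["rows"]}

```bash
ls; mkdir -p pics; python3 - <<'E'
from rig import arm
import cv2
for n in("side","top"):
    f=arm.grab_frame(n); cv2.imwrite(f"pics/{n}0.png",cv2.resize(f[:,:,::-1],(800,600)))
    print(n,arm.camera_params(n))
print(arm.camera_params("wrist"));print(arm.get_state())
E
```

```text
pics
side {'vertical_fov': 48.000342689579, 'cx': 258.53481265008196, 'cy': 186.94522727134506, 'origin': array([ 0.20122733, -0.79466455,  1.00720481]), 'orientation': array([ 0.76232134,  0.01926379, -0.46633674])}
top {'vertical_fov': 57.8186323999495, 'cx': 255.41410604697862, 'cy': 189.0203089530561, 'origin': array([ 0.44464279, -0.02112244,  1.10925347]), 'orientation': array([ 0.1311322 ,  0.0087036 , -1.56098625])}
{'vertical_fov': 67.1679312608602, 'cx': 258.8868296188105, 'cy': 191.81511059909639, 'origin': array([ 0.23407802, -0.5563147 ,  0.3721237 ]), 'orientation': array([-0.2756748 ,  0.0014705 , -1.28712929])}
{'clock': 0.1, 'joint_pos': array([-1.37242908e+00,  1.31097494e-01,  1.48917883e+00,  2.55581361e-05,
        1.52297682e+00, -8.54203184e-02]), 'joint_vel': array([-3.49746917e-04, -2.17531016e-03, -1.47573585e-03,  1.10366224e-03,
       -7.77218749e-06,  4.88564247e-04]), 'effort': array([ 1.09989287e-03, -5.70949996e+01, -5.01943910e+01, -1.05879153e-04,
        8.06446478e-03, -3.83681993e-05]), 'eef_pos': array([ 0.16794016, -0.57563297,  0.3029375 ]), 'eef_rot': array([-3.13994040e+00, -1.67100931e-04,  2.83786189e-01]), 'wrist_force': array([ 0.44967835, -0.85710184, -0.24442681]), 'wrist_torque': array([0.01919088, 0.02656817, 0.02684894]), 'gripper_force': 0.0, 'finger_gap': 0.9999068285748438}
```

View pics/top0.png

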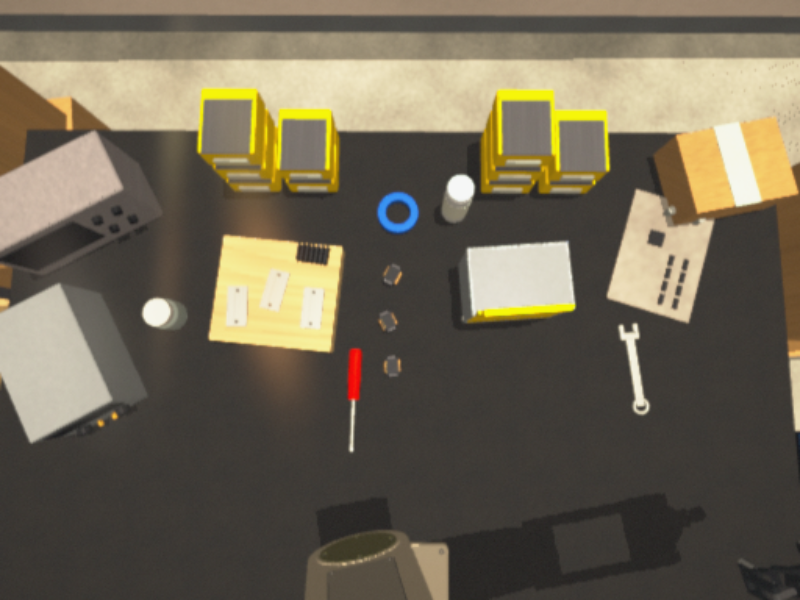

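View pics/side0.png

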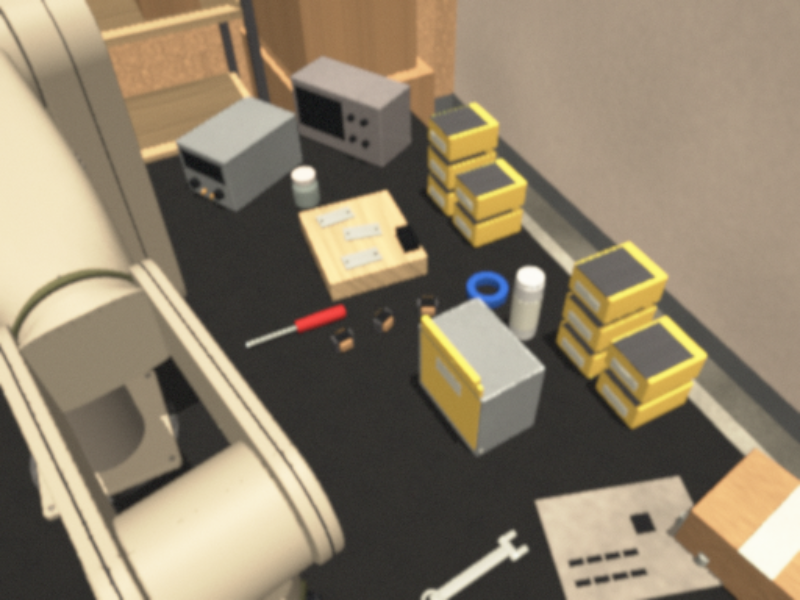

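```bash
cat > h.py <<'E'
import numpy as np, cv2
from rig import arm
from scipy.spatial.transform import Rotation as R
def K(p): return 192/np.tan(np.radians(p["vertical_fov"])/2)
def unproj(p,uv,z):
    uv=np.atleast_2d(np.asarray(uv,float)); f=K(p)
    d=np.c_[(uv[:,0]-p["cx"])/f,-(uv[:,1]-p["cy"])/f,-np.ones(len(uv))]
    d=d@R.from_euler("xyz",p["orientation"]).as_matrix().T
    o=p["origin"]; return o+d*((z-o[2])/d[:,2])[:,None]
def proj(p,X):
    c=(np.atleast_2d(X)-p["origin"])@R.from_euler("xyz",p["orientation"]).as_matrix(); f=K(p)
    return np.c_[p["cx"]-f*c[:,0]/c[:,2],p["cy"]+f*c[:,1]/c[:,2]]
def grab(n):
    p=arm.camera_params(n); return arm.grab_frame(n),p
def save(f,name,crop=None,s=1.5625):
    if crop: x0,y0,x1,y1=crop; f=f[y0:y1,x0:x1]
    cv2.imwrite(f"pics/{name}.png",cv2.resize(f[:,:,::-1],None,fx=s,fy=s,interpolation=cv2.INTER_CUBIC))
E
python3 - <<'E'
from h import *
p=arm.camera_params("top");q=arm.camera_params("side"); s=1.5625
np.set_printoptions(precision=4,suppress=True)
P=lambda L,z,c=p: unproj(c,np.array(L)/s,z)
a=P([(225,236),(343,243),(333,351),(210,340)],.05);print("platform",a, np.linalg.norm(np.roll(a,-1,0)-a,axis=1))
print("plates",P([(236,306),(274,290),(313,308)],.053))
print("plates side",P([(335,217),(363,232),(361,258)],.053,q))
print("plat side",P([(300,212),(388,192),(427,262),(333,283)],.05,q))
print("tr",P([(393,273),(388,320),(392,365)],.033))
print("tr side",P([(428,300),(384,317),(343,336)],.033,q))
print("cab",P([(467,248),(570,241),(574,302)],.16))
print("rail",P([(473,316),(574,310)],.198),P([(424,320),(481,388)],.198,q))
print("can",P([(461,185)],.15)," jar",P([(157,313)],.08))
f=arm.grab_frame("top"); save(f,"top1",(125,140,385,250),3.0)
E
```

```text
platform [[0.701  0.339  0.05  ]
 [0.6886 0.1023 0.05  ]
 [0.4741 0.1168 0.05  ]
 [0.4932 0.3576 0.05  ]] [0.237  0.215  0.2416 0.2087]
plates [[0.56   0.3091 0.053 ]
 [0.5923 0.2357 0.053 ]
 [0.5574 0.1577 0.053 ]]
plates side [[0.563  0.3022 0.053 ]
 [0.5969 0.2277 0.053 ]
 [0.5599 0.1557 0.053 ]]
plat side [[0.5018 0.3584 0.05  ]
 [0.706  0.3305 0.05  ]
 [0.676  0.0844 0.05  ]
 [0.4817 0.1187 0.05  ]]
tr [[0.6317 0.0023 0.033 ]
 [0.5369 0.0112 0.033 ]
 [0.4483 0.0022 0.033 ]]
tr side [[ 0.6351  0.0034  0.033 ]
 [ 0.5387  0.0034  0.033 ]
 [ 0.4495 -0.0038  0.033 ]]
cab [[ 0.6559 -0.1318  0.16  ]
 [ 0.67   -0.3151  0.16  ]
 [ 0.5606 -0.3187  0.16  ]]
rail [[ 0.5308 -0.1367  0.198 ]
 [ 0.5424 -0.3063  0.198 ]] [[ 0.5354 -0.1673  0.198 ]
 [ 0.5473 -0.3224  0.198 ]]
can [[ 0.7755 -0.1227  0.15  ]]  jar [[0.5423 0.4513 0.08  ]]
```

View pics/top1.png

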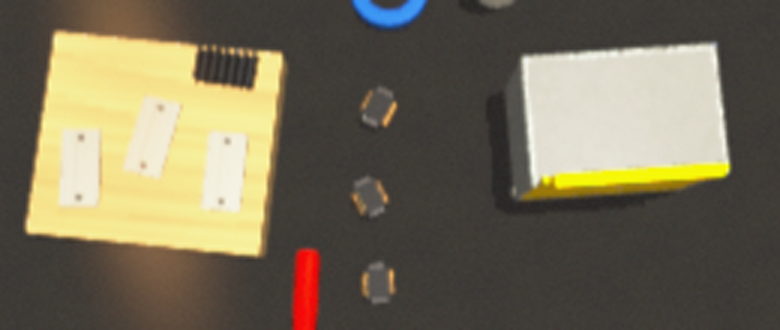

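The top camera shows three plates on the platform (view ≈(236,306), (274,290), (313,308)) and three transformers at x≈0.63, 0.54 and 0.45, y≈0. The bin rail is near (0.54,-0.23). Next I move above the bin to look at it with the wrist camera.

Emit:
send_rows:
  rows:
    - [0,0,-0.3,0,0,0.813,-1]
    - [0,0,-0.3,0,0,0.813,-1]
    - [0,0,-0.3,0,0,0.813,-1]
    - [0,0,-0.3,0,0,0.813,-1]
    - [0.69,-0.57,0,0,0,0,-1]
    - [0.69,-0.57,0,0,0,0,-1]
    - [0.69,-0.57,0,0,0,0,-1]
    - [0.69,-0.57,0,0,0,0,-1]

```text
clock: 0.95
eef_pos: [0.3069, -0.4607, 0.3636]
eef_rot: [-3.141, 0.0, -0.001]
wrist_force: [0.5, -0.5, 0.3]
finger_gap: 0.001
gripper_force: 0.0
```

Emit:
send_rows:
  rows:
    - [0.69,-0.57,0,0,0,0,-1]
    - [0.69,-0.57,0,0,0,0,-1]
    - [0.69,-0.57,0,0,0,0,-1]
    - [0.69,-0.57,0,0,0,0,-1]
    - [0.69,-0.57,0,0,0,0,-1]
    - [0.69,-0.57,0,0,0,0,-1]
    - [0.69,-0.57,0,0,0,0,-1]
    - [0.69,-0.57,0,0,0,0,-1]

```text
clock: 1.75
eef_pos: [0.5832, -0.2325, 0.3635]
eef_rot: [-3.141, 0.0, 0.0]
wrist_force: [-0.4, -0.3, 0.7]
finger_gap: -0.001
gripper_force: 0.0
```

```bash
python3 - <<'E'
from h import *
np.set_printoptions(precision=4,suppress=True)
s=arm.get_state();print(s["clock"],s["eef_pos"],s["eef_rot"],s["finger_gap"],s["wrist_force"])
f,p=grab("wrist");save(f,"w1");print(p)
E
```

```text
1.75 [ 0.5832 -0.2325  0.3635] [-3.1414  0.0005  0.0001] -0.0010205816837344837 [-0.3565 -0.2678  0.6893]
{'vertical_fov': 67.1679312608602, 'cx': 258.8868296188105, 'cy': 191.81511059909639, 'origin': array([ 0.6521, -0.2324,  0.4327]), 'orientation': array([-0.2762,  0.0001, -1.5709])}
```

View pics/w1.png

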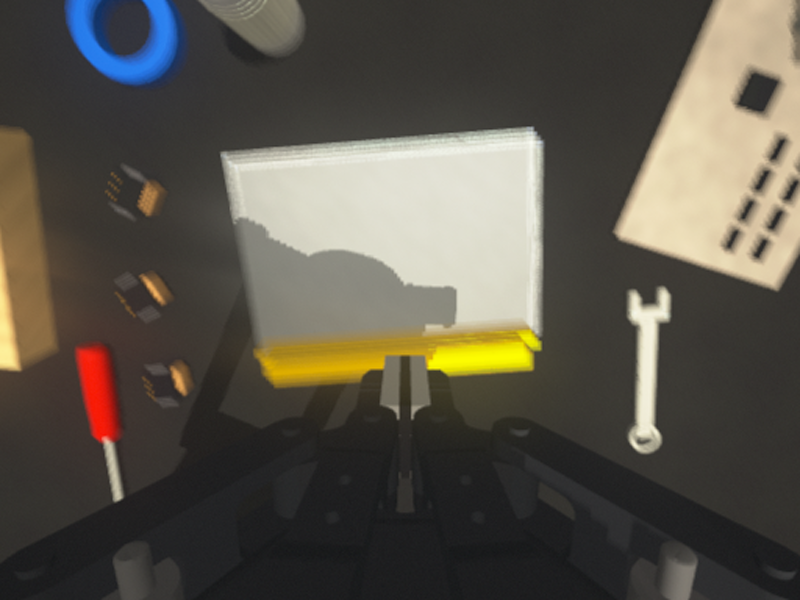

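```bash
python3 - <<'E'
from h import *
np.set_printoptions(precision=4,suppress=True)
p=arm.camera_params("wrist");s=1.5625
P=lambda L,z: unproj(p,np.array(L)/s,z)
a=P([(222,153),(540,129),(541,345),(255,345)],.16);print("cab",a,np.linalg.norm(a[1]-a[0]))
print("rail back",P([(258,347),(533,330)],.198));print("rail front",P([(268,385),(535,369)],.198))
print("tr",P([(133,190),(143,296),(166,383)],.033))
print("tip",proj(p,[.5832,-.2325,.2905])*s)
# synthetic: project from a hypothesized pose
E
```

```text
cab [[ 0.6662 -0.1217  0.16  ]
 [ 0.6798 -0.3029  0.16  ]
 [ 0.5494 -0.3147  0.16  ]
 [ 0.5484 -0.1305  0.16  ]] 0.1817541432036133
rail back [[ 0.5622 -0.1456  0.198 ]
 [ 0.573  -0.2973  0.198 ]]
rail front [[ 0.5391 -0.1494  0.198 ]
 [ 0.5498 -0.3003  0.198 ]]
tr [[0.6404 0.0076 0.033 ]
 [0.5458 0.0134 0.033 ]
 [0.4584 0.0044 0.033 ]]
tip [[419.8536 391.1359]]
```

```bash
python3 - <<'E'
from h import *
np.set_printoptions(precision=4,suppress=True)
f,p=grab("wrist");st=arm.get_state();print(st["eef_pos"],p["origin"],np.abs(st["joint_vel"]).max())
print("tip",proj(p,[*st["eef_pos"][:2],st["eef_pos"][2]-.073])) 
h=cv2.cvtColor(f,cv2.COLOR_RGB2HSV);m=cv2.inRange(h,(20,150,60),(35,255,255));m[:190]=0
n,l,s,c=cv2.connectedComponentsWithStats(m)
for i in range(1,n):
    if s[i,4]>100: print(s[i])
for u in range(160,350,12):
    r=np.where(m[:,u])[0]
    if len(r): 
        w=unproj(p,[(u,r[0]),(u,r[-1]+1)],.198);print(u,r[0],r[-1],w[:,:2].ravel())
save(f,"w2",(130,60,360,260),3.0)
E
```

```text
[ 0.585  -0.2297  0.3627] [ 0.6558 -0.2274  0.4321] 0.06955159311327239
tip [[263.4478 246.4925]]
[ 175  216  178   38 3782]
184 226 253 [ 0.5587 -0.1618  0.5317 -0.16  ]
196 226 252 [ 0.5587 -0.1722  0.5328 -0.1708]
208 225 251 [ 0.5597 -0.1827  0.5338 -0.1816]
220 224 251 [ 0.5607 -0.1932  0.5339 -0.1923]
232 223 240 [ 0.5617 -0.2037  0.5447 -0.2033]
244 223 236 [ 0.5618 -0.2141  0.5486 -0.2139]
256 222 226 [ 0.5627 -0.2245  0.5581 -0.2245]
268 221 226 [ 0.5637 -0.2349  0.5581 -0.2349]
280 220 236 [ 0.5647 -0.2452  0.5487 -0.2456]
292 220 246 [ 0.5648 -0.2556  0.5391 -0.2565]
304 219 245 [ 0.5657 -0.2659  0.5402 -0.2671]
316 218 244 [ 0.5667 -0.2762  0.5412 -0.2777]
328 217 244 [ 0.5677 -0.2865  0.5413 -0.2883]
340 216 243 [ 0.5687 -0.2967  0.5423 -0.2988]
```

View pics/w2.png

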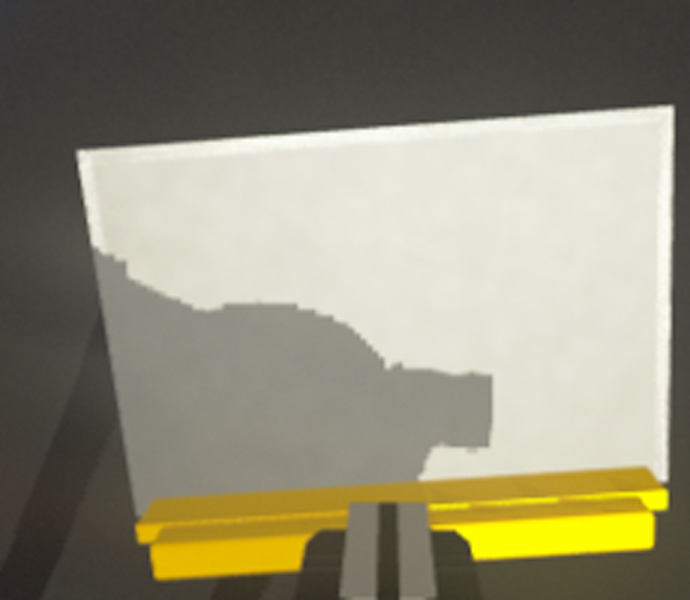

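Emit:
send_rows:
  rows:
    - [-0.2,0,0.6,0,0,0,-1]
    - [0,0,0.6,0,0,0,-1]
    - [0,0,0.6,0,0,0,-1]
    - [0,0,0.4,0,0,0,-1]
    - [0,0,0.2,0,0,0,-1]
    - [0,0,0,0,0,0,-1]
    - [0,0,0,0,0,0,-1]

```text
clock: 2.55
eef_pos: [0.5723, -0.2343, 0.245]
eef_rot: [3.141, -0.001, -0.0]
wrist_force: [0.6, 0.8, 0.2]
finger_gap: -0.002
gripper_force: 0.0
```

Emit:
send_rows:
  rows:
    - [-0.2,0,0,0,0,0,-1]
    - [-0.1,0,0,0,0,0,-1]
    - [-0.1,0,0,0,0,0,-1]
    - [-0.1,0,0,0,0,0,-1]

```text
clock: 2.95
eef_pos: [0.5476, -0.2347, 0.2459]
eef_rot: [3.139, -0.004, -0.0]
wrist_force: [0.8, -0.8, -0.5]
finger_gap: -0.001
gripper_force: 0.5
```

Emit:
send_rows:
  rows:
    - [-0.22,0,0.02,0,0,0,-1]
    - [-0.22,0,0.03,0,0,0,-1]
    - [-0.22,0,0.05,0,0,0,-1]
    - [-0.22,0,0.07,0,0,0,-1]
    - [-0.22,0,0.09,0,0,0,-1]
    - [-0.2,0,0.11,0,0,0,-1]
    - [-0.2,0,0.13,0,0,0,-1]
    - [-0.2,0,0.14,0,0,0,-1]

```text
clock: 3.75
eef_pos: [0.4617, -0.2344, 0.2131]
eef_rot: [3.14, -0.002, -0.0]
wrist_force: [0.6, -0.3, 1.0]
finger_gap: 0.004
gripper_force: 0.4
```

Emit:
send_rows:
  rows:
    - [-0.1,0,0.05,0,0,0,-1]
    - [-0.1,0,0.05,0,0,0,-1]
    - [-0.1,0,0.05,0,0,0,-1]

```text
clock: 4.05
eef_pos: [0.453, -0.2342, 0.209]
eef_rot: [3.139, -0.018, 0.0]
wrist_force: [38.4, 8.4, 7.7]
finger_gap: -0.003
gripper_force: 17.2
```

```bash
python3 - <<'E'
from h import *
f,p=grab("top");save(f,"top2",(240,110,400,250),3.2)
print(arm.get_state()["wrist_force"])
E
```

```text
[25.5696694   5.68568792  3.45751331]
```

View pics/top2.png

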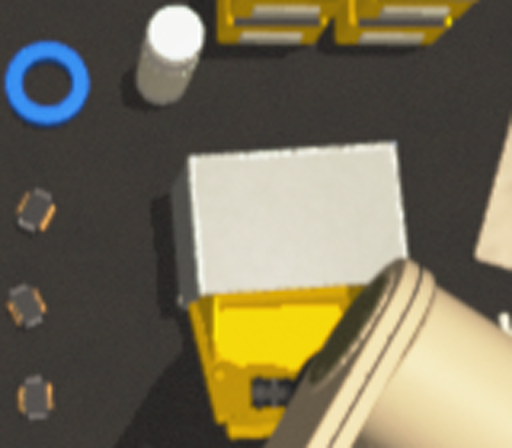

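Emit:
send_rows:
  rows:
    - [0.3,0,0,0,0,0,-1]
    - [0.1,0,-0.8,0,0,0,-1]
    - [0,0,-0.9,0,0,0,-1]
    - [0,0,-0.9,0,0,0,-1]
    - [0,0,-0.5,0,0,0,-1]
    - [0.3,-0.94,0,0,0,0,-1]
    - [0.3,-0.94,0,0,0,0,-1]
    - [0.3,-0.94,0,0,0,0,-1]

```text
clock: 4.9
eef_pos: [0.5122, -0.0919, 0.3605]
eef_rot: [3.141, -0.002, -0.002]
wrist_force: [1.7, 0.3, -0.2]
finger_gap: 0.002
gripper_force: 0.0
```

Emit:
send_rows:
  rows:
    - [0.3,-0.94,0,0,0,0,-1]
    - [0.3,-0.94,0,0,0,0,-1]
    - [0.3,-0.94,0,0,0,0,-1]
    - [0.3,-0.94,0,0,0,0,-1]
    - [0.3,-0.94,0,0,0,0,-1]
    - [0.3,-0.94,0,0,0,0,-1]
    - [0.3,-0.94,0,0,0,0,-1]

```text
clock: 5.6
eef_pos: [0.6172, 0.2381, 0.3601]
eef_rot: [-3.141, -0.001, 0.0]
wrist_force: [0.9, -0.9, -0.5]
finger_gap: -0.002
gripper_force: 0.0
```

Emit:
send_rows:
  rows:
    - [0,0,0,0,0,0,-1]
    - [0,0,0,0,0,0,-1]
    - [0,0,0,0,0,0,-1]
    - [0,0,0,0,0,0,-1]

```text
clock: 6.0
eef_pos: [0.6171, 0.2346, 0.3603]
eef_rot: [-3.142, -0.001, -0.002]
wrist_force: [0.1, -1.3, -0.6]
finger_gap: 0.001
gripper_force: 0.0
```

```bash
python3 - <<'E'
from h import *
np.set_printoptions(precision=4,suppress=True)
f,p=grab("wrist");st=arm.get_state();print(st["eef_pos"],st["eef_rot"],p["origin"],np.abs(st["joint_vel"]).max())
save(f,"w3")
h=cv2.cvtColor(f,cv2.COLOR_RGB2HSV)
m=cv2.inRange(h,(0,0,120),(180,45,255))
n,l,s,c=cv2.connectedComponentsWithStats(cv2.morphologyEx(m,cv2.MORPH_OPEN,np.ones((3,3))))
for i in range(1,n):
    if s[i,4]>300:
        ct=np.argwhere(l==i)[:,::-1].astype(np.float32)
        r=cv2.boxPoints(cv2.minAreaRect(ct)); w=unproj(p,r,.053)[:,:2]
        e=np.diff(w,axis=0);L=np.linalg.norm(e,axis=1);k=L.argmax();print(s[i],w.mean(0),L,np.degrees(np.arctan2(e[k,1],e[k,0])))
E
```

```text
[0.6171 0.2346 0.3603] [-3.1414 -0.001  -0.0018] [0.6859 0.2346 0.4295] 0.0024796252662999735
[249 150  31  19 433] [0.6221 0.228 ] [0.0224 0.0385 0.0226] -102.61612966272716
[ 297  177   35   56 1470] [0.5597 0.1593] [0.0795 0.0384 0.0799] 177.45346686110778
[ 88 194  37  36 422] [0.5571 0.4402] [0.0308 0.0566 0.0318] -143.04053582518821
[  71  204   41   37 1203] [0.5359 0.4689] [0.0548 0.0542 0.0568] 89.90084713547417
[   0  304   33   56 1015] [0.3515 0.6159] [0.1067 0.0486 0.106 ] -13.750960285098063
```

View pics/w3.png

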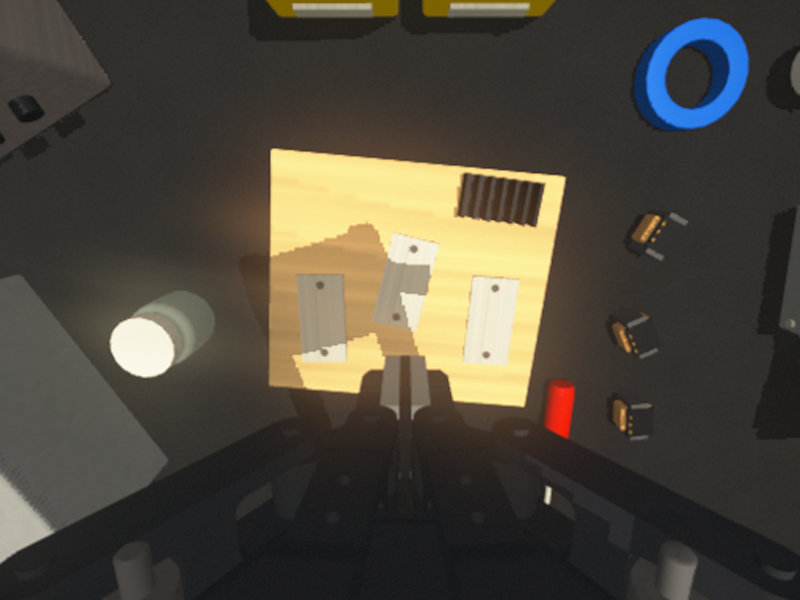

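```bash
python3 - <<'E'
from h import *
np.set_printoptions(precision=4,suppress=True)
p=arm.camera_params("wrist");s=1.5625
for n,L,z in(("R",[(473,277),(519,277),(508,364),(464,361)],.053),("L",[(297,275),(343,274),(347,360),(303,362)],.053),("M",[(393,233),(438,243),(415,330),(374,318)],.053),("plat",[(271,149),(565,176),(525,406),(270,386)],.05),("T",[(650,232),(634,335),(633,418)],.033)):
    w=unproj(p,np.array(L)/s,z)[:,:2]; print(n,w.mean(0),w.tolist() if n in("plat","T") else "", np.linalg.norm(np.roll(w,-1,0)-w,axis=1))
    if n!="T": a=(w[0]+w[1])-(w[2]+w[3]);print(np.degrees(np.arctan2(a[1],a[0])))
E
```

```text
R [0.5603 0.159 ]  [0.0393 0.0805 0.0399 0.0776]
-3.482761741846243
L [0.5624 0.3066]  [0.0393 0.0791 0.0398 0.0802]
0.2194056389328098
M [0.5954 0.2345]  [0.0385 0.0793 0.0377 0.0762]
-13.4555958930168
plat [0.5897 0.2317] [[0.7040447991372348, 0.3410603992486526], [0.6828289099631459, 0.10455154983424303], [0.47550128495277877, 0.12234619917041333], [0.4964606975998612, 0.3590105734321697]] [0.2375 0.2081 0.2376 0.2084]
-4.923898484757463
T [0.5425 0.017 ] [[0.6352898492099455, 0.019900399141486252], [0.5395614528585618, 0.020887121516060647], [0.45273729807859775, 0.010073826702969968]] [0.0957 0.0875 0.1828]
```

The wrist view shows the plates at R (0.560,0.159), M (0.595,0.235, yaw −13°) and L (0.562,0.307). The platform's −x edge is at x≈0.479 beside R. I start with R.

Emit:
send_rows:
  rows:
    - [-0.128,0.308,0.85,0,0,0,-1]
    - [-0.128,0.308,0.85,0,0,0,-1]
    - [-0.128,0.308,0.85,0,0,0,-1]
    - [-0.128,0.308,0.85,0,0,0,-1]
    - [-0.128,0.308,0.85,0,0,0,-1]
    - [0,0,0.3,0,0,0,-1]
    - [0,0,0,0,0,0,-1]
    - [0,0,0,0,0,0,-1]

```text
clock: 6.85
eef_pos: [0.5865, 0.1594, 0.1342]
eef_rot: [-3.141, -0.003, -0.0]
wrist_force: [0.5, 0.1, 1.3]
finger_gap: 0.001
gripper_force: 0.0
```

Emit:
send_rows:
  rows:
    - [0,0,0.03,0,0,0,-1]
    - [0,0,0.03,0,0,0,-1]
    - [0,0,0,0,0,0,-1]
    - [0,0,0,0,0,0,-1]

```text
clock: 7.25
eef_pos: [0.5854, 0.1593, 0.1296]
eef_rot: [-3.141, -0.001, 0.0]
wrist_force: [0.1, 0.5, 0.0]
finger_gap: -0.001
gripper_force: 0.0
```

Emit:
send_rows:
  rows:
    - [0,0,0.03,0,0,0,-1]
    - [0,0,0,0,0,0,-1]
    - [0,0,0,0,0,0,-1]

```text
clock: 7.55
eef_pos: [0.5849, 0.159, 0.1272]
eef_rot: [3.142, 0.0, 0.0]
wrist_force: [-0.5, -0.5, -0.5]
finger_gap: 0.0
gripper_force: 0.0
```

Emit:
send_rows:
  rows:
    - [0,0,0.04,0,0,0,-1]
    - [0,0,0,0,0,0,-1]
    - [0,0,0,0,0,0,-1]
    - [0,0,0,0,0,0,-1]

```text
clock: 7.95
eef_pos: [0.5852, 0.159, 0.1257]
eef_rot: [-3.141, -0.001, -0.0]
wrist_force: [-0.7, -0.6, 3.8]
finger_gap: -0.003
gripper_force: 1.8
```

Emit:
send_rows:
  rows:
    - [0,0,0.02,0,0,0,-1]
    - [0,0,0,0,0,0,-1]
    - [0,0,0,0,0,0,-1]

```text
clock: 8.25
eef_pos: [0.5853, 0.1591, 0.1257]
eef_rot: [-3.141, -0.001, 0.0]
wrist_force: [-5.4, -0.9, 10.3]
finger_gap: -0.002
gripper_force: 5.7
```

Emit:
send_rows:
  rows:
    - [-0.1,-0.01,0,0,0,0,-1]
    - [-0.142,-0.012,0,0,0,0,-1]
    - [-0.142,-0.012,0,0,0,0,-1]
    - [-0.142,-0.012,0,0,0,0,-1]

```text
clock: 8.65
eef_pos: [0.5598, 0.1614, 0.1257]
eef_rot: [-3.141, -0.004, -0.0]
wrist_force: [4.3, -0.0, 5.8]
finger_gap: 0.002
gripper_force: 2.8
```

Emit:
send_rows:
  rows:
    - [-0.142,-0.012,0,0,0,0,-1]
    - [-0.142,-0.012,0,0,0,0,-1]
    - [-0.142,-0.012,0,0,0,0,-1]
    - [-0.142,-0.012,0,0,0,0,-1]
    - [-0.142,-0.012,0,0,0,0,-1]
    - [-0.14,-0.012,0,0,0,0,-1]
    - [0,0,0,0,0,0,-1]
    - [0,0,0,0,0,0,-1]

```text
clock: 9.45
eef_pos: [0.5167, 0.1651, 0.1257]
eef_rot: [-3.141, -0.002, 0.0]
wrist_force: [-2.1, -0.9, 9.7]
finger_gap: -0.0
gripper_force: 5.0
```

Emit:
send_rows:
  rows:
    - [0,0,-0.4,0,0,0,-1]
    - [0,0,-0.8,0,0,0,-1]
    - [0.9,0,-0.4,0,0,0,-1]
    - [0.9,0,0,0,0,0,-1]
    - [0,0,0,0,0,0,-1]
    - [0,0,0,0,0,0,-1]
    - [0,0,0,0,0,0,-1]

```text
clock: 10.15
eef_pos: [0.6049, 0.1649, 0.2034]
eef_rot: [3.141, 0.002, 0.0]
wrist_force: [1.3, -0.6, 0.1]
finger_gap: 0.003
gripper_force: 0.0
```

```bash
cat >> h.py <<'E'
def plates(name=None):
    f,p=grab("wrist"); h=cv2.cvtColor(f,cv2.COLOR_RGB2HSV); m=cv2.inRange(h,(0,0,110),(180,60,255))
    if name: save(f,name)
    n,l,s,c=cv2.connectedComponentsWithStats(cv2.morphologyEx(m,cv2.MORPH_OPEN,np.ones((3,3))))
    for i in range(1,n):
        if s[i,4]<500: continue
        r=cv2.boxPoints(cv2.minAreaRect(np.argwhere(l==i)[:,::-1].astype(np.float32))); w=unproj(p,r,.053)[:,:2]
        e=np.diff(w,axis=0);L=np.linalg.norm(e,axis=1);k=L.argmax()
        print(s[i],w.mean(0).round(4),L.round(4),round(np.degrees(np.arctan2(e[k,1],e[k,0])),1))
    return p
E
python3 -c "
from h import *
print(plates('w4')['origin'],arm.get_state()['eef_pos'])"
```

```text
[154 159  52  31 764] [0.6259 0.227 ] [0.0156 0.0392 0.0158] -105.7
[ 142  197   57   63 2682] [0.5827 0.2378] [0.0545 0.0382 0.0549] 166.1
[  57  203   63   87 3793] [0.5625 0.3066] [0.0391 0.0843 0.0432] -177.5
[0.67398325 0.16499844 0.27245976] [0.60496707 0.16501754 0.20393058]
```

View pics/w4.png

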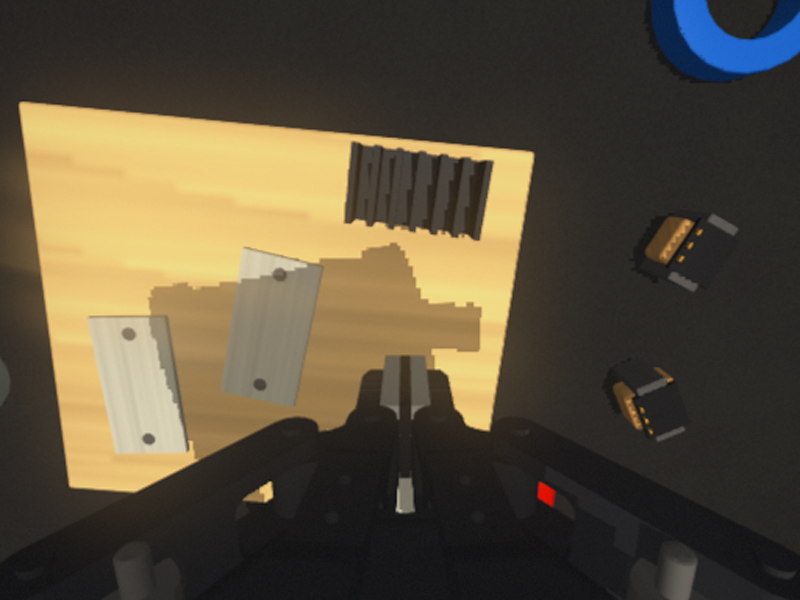

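Emit:
send_rows:
  rows:
    - [0.1,-0.4,-0.8,0,0,0,-1]
    - [0.1,-0.4,-0.8,0,0,0,-1]
    - [0.1,-0.4,-0.8,0,0,0,-1]
    - [0.1,-0.4,-0.8,0,0,0,-1]
    - [0,0,0,0,0,0,1]
    - [0,0,0,0,0,0,0.6]
    - [0,0,0,0,0,0,0.6]
    - [0,0,0,0,0,0,0.6]

```text
clock: 11.0
eef_pos: [0.6253, 0.2442, 0.3624]
eef_rot: [3.141, 0.003, -0.001]
wrist_force: [0.2, -0.1, 0.0]
finger_gap: 0.68
gripper_force: 0.0
```

```bash
python3 -c "
from h import *
print(plates('w5')['origin'],arm.get_state()['eef_pos'],arm.get_state()['finger_gap'])"
```

```text
[ 249  155   38   60 1348] [0.595  0.2346] [0.0787 0.0394 0.0793] 167.5
[  79  198   54   48 1920] [0.5427 0.4587] [0.0811 0.0571 0.0842] 126.4
[200 201  29  34 771] [0.5484 0.3067] [0.0384 0.0492 0.0398] 178.3
[296 228  21  51 762] [0.4927 0.1757] [0.0282 0.0804 0.0298] -176.9
[  0 294  28  53 823] [0.3774 0.6265] [0.0408 0.0989 0.0433] 167.5
[0.69441685 0.24432378 0.43133137] [0.62548444 0.24420558 0.36248556] 0.7658262977821679
```

```bash
python3 -c "
import cv2
f=cv2.imread('pics/w5.png'); cv2.imwrite('pics/w5c.png',cv2.resize(f[330:460,400:560],None,fx=4,fy=4))"
```

```text
(no output)
```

View pics/w5c.png

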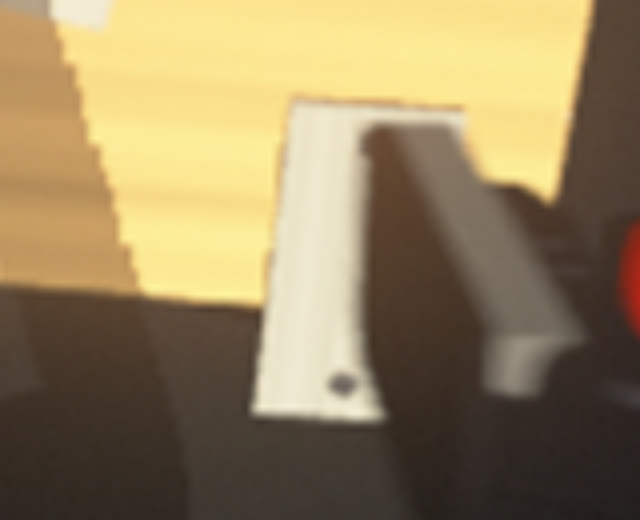

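```bash
python3 - <<'E'
from h import *
p=arm.camera_params("wrist")
w=unproj(p,(np.array([(291,100),(465,107),(253,415),(262,305)])/4+[400,330])/1.5625,.053)[:,:2];print(w)
a=w[0]-w[2];print(np.degrees(np.arctan2(a[1],a[0])),np.linalg.norm(a),(w[1]+w[2])/2)
E
```

```text
[[0.53426421 0.18239356]
 [0.53251414 0.14298419]
 [0.45343702 0.18813785]
 [0.48264594 0.1870598 ]]
-4.065111305336532 0.081031048161795 [0.49297558 0.16556102]
```

Emit:
send_rows:
  rows:
    - [0,0,0.2,0,0,0.8,0.6]
    - [-0.781,0.438,0.3,0,0,0,0.6]
    - [-0.781,0.438,0.3,0,0,0,0.6]
    - [-0.781,0.438,0.3,0,0,0,0.6]
    - [-0.781,0.438,0.3,0,0,0,0.6]
    - [0,0,0.9,0,0,0,0.6]
    - [0,0,0.9,0,0,0,0.6]
    - [0,0,0,0,0,0,0.6]

```text
clock: 11.85
eef_pos: [0.4596, 0.1668, 0.1974]
eef_rot: [3.138, 0.012, -0.071]
wrist_force: [-1.1, 0.1, -1.4]
finger_gap: 0.803
gripper_force: 0.0
```

Emit:
send_rows:
  rows:
    - [0,0,0,0,0,0,0.6]
    - [0,0,0,0,0,0,0.6]

```text
clock: 12.05
eef_pos: [0.4656, 0.1687, 0.2068]
eef_rot: [-3.141, -0.003, -0.07]
wrist_force: [0.2, -0.2, 0.3]
finger_gap: 0.8
gripper_force: 0.0
```

Emit:
send_rows:
  rows:
    - [-0.03,0.02,0.6,0,0,0,0.6]
    - [0,0,0.6,0,0,0,0.6]
    - [0,0,0.5,0,0,0,0.6]
    - [0,0,0.33,0,0,0,0.6]
    - [0,0,0,0,0,0,0.6]
    - [0,0,0,0,0,0,0.6]
    - [0,0,0,0,0,0,0.6]

```text
clock: 12.75
eef_pos: [0.4645, 0.168, 0.1053]
eef_rot: [-3.14, -0.004, -0.07]
wrist_force: [-0.6, -0.9, 0.2]
finger_gap: 0.801
gripper_force: 0.0
```

Emit:
send_rows:
  rows:
    - [0,0,0,0,0,0,-0.2]
    - [0,0,0,0,0,0,-0.2]
    - [0,0,0,0,0,0,-0.2]
    - [0,0,0,0,0,0,-0.2]
    - [0,0,0,0,0,0,-0.2]
  newtons: 40

```text
clock: 13.25
eef_pos: [0.4635, 0.1677, 0.104]
eef_rot: [-3.141, -0.002, -0.07]
wrist_force: [-0.8, -0.3, 6.0]
finger_gap: 0.454
gripper_force: 39.5
```

Emit:
send_rows:
  rows:
    - [0,0,-0.2,0,0,0,-0.2]
    - [0,0,-0.6,0,0,0,-0.2]
    - [0,0,-0.8,0,0,0,-0.2]
    - [0,0,-0.8,0,0,0,-0.2]
    - [0,0,-0.8,0,0,0,-0.2]
    - [0,0,-0.7,0,0,0,-0.2]
    - [0.071,0.5,0,0,0,0,-0.2]
    - [0.142,0.9,0,0,0,0,-0.2]

```text
clock: 14.05
eef_pos: [0.4688, 0.098, 0.3003]
eef_rot: [-3.14, -0.003, -0.066]
wrist_force: [0.4, -0.6, -1.2]
finger_gap: 0.451
gripper_force: 40.4
```

Emit:
send_rows:
  rows:
    - [0.14,0.9,0,0,0,0,-0.2]
    - [0.14,0.9,0,0,0,0,-0.2]
    - [0.14,0.9,0,0,0,0,-0.2]
    - [0.14,0.9,0,0,0,0,-0.2]
    - [0.14,0.9,0,0,0,0,-0.2]
    - [0.14,0.9,0,0,0,0,-0.2]
    - [0.14,0.9,0,0,0,0,-0.2]
    - [0.14,0.9,0,0,0,-0.66,-0.2]

```text
clock: 14.85
eef_pos: [0.4988, -0.2679, 0.2984]
eef_rot: [-3.142, -0.0, -0.012]
wrist_force: [1.2, 0.4, 0.0]
finger_gap: 0.449
gripper_force: 40.4
```

Emit:
send_rows:
  rows:
    - [0,0,0,0,0,-1,-0.2]
    - [0,0,0,0,0,-1,-0.2]
    - [0,0,0,0,0,-1,-0.2]
    - [0,0,0,0,0,-1,-0.2]
    - [0,0,0,0,0,-1,-0.2]
    - [0,0,0,0,0,-1,-0.2]
    - [0,0,0,0,0,-1,-0.2]
    - [0,0,0,0,0,-1,-0.2]

```text
clock: 15.65
eef_pos: [0.4989, -0.2659, 0.2983]
eef_rot: [-3.141, 0.0, 0.69]
wrist_force: [-0.3, 0.5, -0.5]
finger_gap: 0.454
gripper_force: 40.5
```

Emit:
send_rows:
  rows:
    - [0,0,0,0,0,-1,-0.2]
    - [0,0,0,0,0,-1,-0.2]
    - [0,0,0,0,0,-1,-0.2]
    - [0,0,0,0,0,-1,-0.2]
    - [0,0,0,0,0,-1,-0.2]
    - [0,0,0,0,0,-1,-0.2]
    - [0,0,0,0,0,-1,-0.2]
    - [0,0,0,0,0,-1,-0.2]

```text
clock: 16.45
eef_pos: [0.4989, -0.2659, 0.2982]
eef_rot: [-3.141, -0.0, 1.388]
wrist_force: [0.1, -0.5, -0.9]
finger_gap: 0.457
gripper_force: 40.5
```

Emit:
send_rows:
  rows:
    - [0,0,0,0,0,-1,-0.2]
    - [0,0,0,0,0,-1,-0.2]
    - [0,0,0,0,0,-1,-0.2]
    - [0,0,0,0,0,0,-0.2]
    - [0,0,0,0,0,0,-0.2]
    - [0,0,0,0,0,0,-0.2]

```text
clock: 17.05
eef_pos: [0.4992, -0.266, 0.298]
eef_rot: [-3.142, -0.0, 1.644]
wrist_force: [-0.1, -0.1, 0.3]
finger_gap: 0.452
gripper_force: 40.5
```

Emit:
send_rows:
  rows:
    - [0,-0.04,0.6,0,0,0,-0.2]
    - [0,0,0.6,0,0,0,-0.2]
    - [0,0,0.5,0,0,0,-0.2]
    - [0,0,0.26,0,0,0,-0.2]
    - [0,0,0,0,0,0,-0.2]
    - [0,0,0,0,0,0,-0.2]
    - [0,0,0,0,0,0,-0.2]

```text
clock: 17.75
eef_pos: [0.4982, -0.2668, 0.2019]
eef_rot: [3.139, 0.002, 1.646]
wrist_force: [-0.1, -0.5, 0.1]
finger_gap: 0.452
gripper_force: 40.5
```

Emit:
send_rows:
  rows:
    - [0,0,0,0,0,0,0.2]
    - [0,0,0,0,0,0,0.2]
    - [0,0,0,0,0,0,0.2]
    - [0,0,-0.4,0,0,0,0.2]
    - [0,0,-0.8,0,0,0,0.2]
    - [0,0,-0.9,0,0,0,0.2]
    - [0,0,-0.9,0,0,0,0.2]
    - [-0.6,0,0,0,0,0,-1]

```text
clock: 18.55
eef_pos: [0.502, -0.2955, 0.3595]
eef_rot: [3.131, 0.008, 1.649]
wrist_force: [1.4, -0.6, 1.7]
finger_gap: 0.447
gripper_force: 0.0
```

```bash
python3 - <<'E'
from h import *
f,p=grab("wrist");save(f,"w6");print(arm.get_state()["eef_pos"])
E
```

```text
[ 0.50068793 -0.30033135  0.35536943]
```

View pics/w6.png

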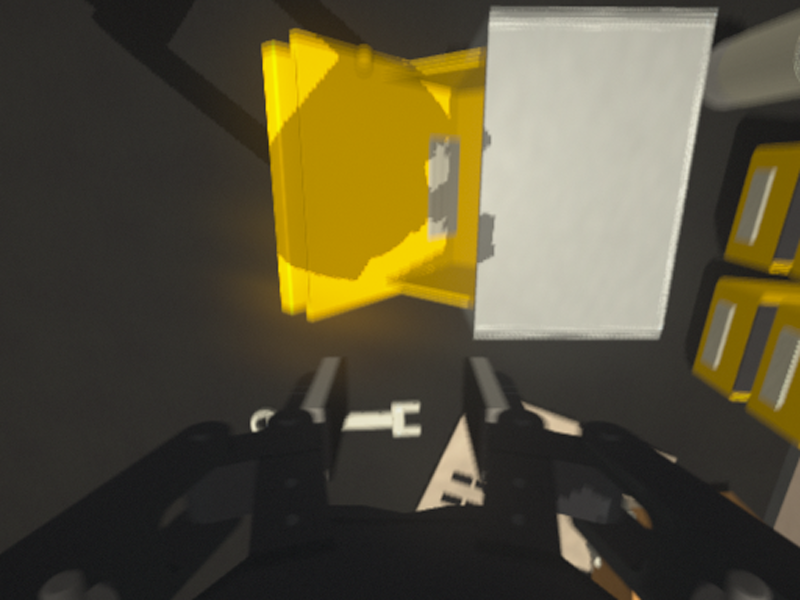

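Emit:
send_rows:
  rows:
    - [0,0,0,0,0,1,-1]
    - [0,0,0,0,0,1,-1]
    - [0,0,0,0,0,1,-1]
    - [0,0,0,0,0,1,-1]
    - [0,0,0,0,0,1,-1]
    - [0,0,0,0,0,1,-1]
    - [0,0,0,0,0,1,-1]
    - [0,0,0,0,0,1,-1]

```text
clock: 19.4
eef_pos: [0.4993, -0.2961, 0.3495]
eef_rot: [-3.141, 0.0, 0.944]
wrist_force: [1.1, 0.6, -0.1]
finger_gap: -0.0
gripper_force: 0.0
```

Emit:
send_rows:
  rows:
    - [0,0,0,0,0,1,-1]
    - [0,0,0,0,0,1,-1]
    - [0,0,0,0,0,1,-1]
    - [0,0,0,0,0,1,-1]
    - [0,0,0,0,0,1,-1]
    - [0,0,0,0,0,1,-1]
    - [0,0,0,0,0,1,-1]
    - [0,0,0,0,0,1,-1]

```text
clock: 20.2
eef_pos: [0.4993, -0.2961, 0.3495]
eef_rot: [-3.141, 0.0, 0.246]
wrist_force: [-0.1, 1.1, -0.2]
finger_gap: -0.001
gripper_force: 0.0
```

Emit:
send_rows:
  rows:
    - [0,0,0,0,0,1,-1]
    - [0,0,0,0,0,1,-1]
    - [0,0,0,0,0,0.88,-1]
    - [0,0,0,0,0,0,-1]
    - [0.134,-0.93,0,0,0,0,-1]
    - [0.134,-0.93,0,0,0,0,-1]
    - [0.134,-0.93,0,0,0,0,-1]
    - [0.134,-0.93,0,0,0,0,-1]

```text
clock: 21.0
eef_pos: [0.5264, -0.1086, 0.3497]
eef_rot: [-3.142, 0.0, 0.0]
wrist_force: [1.4, -0.3, 0.5]
finger_gap: 0.004
gripper_force: 0.0
```

Emit:
send_rows:
  rows:
    - [0.134,-0.93,0,0,0,0,-1]
    - [0.134,-0.93,0,0,0,0,-1]
    - [0.134,-0.93,0,0,0,0,-1]
    - [0.134,-0.93,0,0,0,0,-1]
    - [0.134,-0.93,0,0,0,0,-1]
    - [0.134,-0.93,0,0,0,0,-1]
    - [0.134,-0.93,0,0,0,0,-1]
    - [0.134,-0.93,0,0,0,0,-1]

```text
clock: 21.8
eef_pos: [0.5807, 0.2636, 0.3497]
eef_rot: [3.141, -0.0, 0.001]
wrist_force: [1.8, -1.7, 0.7]
finger_gap: 0.002
gripper_force: 0.0
```

Emit:
send_rows:
  rows:
    - [0.134,-0.8,0,0,0,0,-1]
    - [0,0,0,0,0,0,-1]
    - [0,0,0,0,0,0,-1]
    - [0,0,0,0,0,0,-1]

```text
clock: 22.2
eef_pos: [0.5877, 0.3009, 0.3498]
eef_rot: [3.141, 0.0, -0.001]
wrist_force: [0.3, -0.8, -0.5]
finger_gap: 0.005
gripper_force: 0.0
```

```bash
python3 -c "
from h import *
print(plates('w7')['origin'],arm.get_state()['eef_pos'])"
```

```text
[ 288  126   47   67 1925] [0.5943 0.2347] [0.08   0.0397 0.0808] 167.6
[ 239  155   30   59 1562] [0.5624 0.3078] [0.0368 0.0781 0.0389] -179.6
[ 114  174   53   50 1983] [0.5429 0.4578] [0.0739 0.0566 0.0766] 129.9
[   0  235   74  125 4795] [0.386  0.6284] [0.1001 0.2147 0.1147] 170.0
[0.65654045 0.30088324 0.41888978] [0.58775998 0.30052854 0.35001203]
```

Emit:
send_rows:
  rows:
    - [0,-0.13,0.9,0,0,0,-1]
    - [0,0,0.9,0,0,0,-1]
    - [0,0,0.9,0,0,0,-1]
    - [0,0,0.9,0,0,0,-1]
    - [0,0,0.6,0,0,0,-1]
    - [0,0,0.23,0,0,0,-1]
    - [0,0,0,0,0,0,-1]
    - [0,0,0,0,0,0,-1]

```text
clock: 23.05
eef_pos: [0.5886, 0.3076, 0.1301]
eef_rot: [-3.141, -0.002, -0.003]
wrist_force: [0.2, 0.5, -0.1]
finger_gap: -0.0
gripper_force: 0.0
```

Emit:
send_rows:
  rows:
    - [0,0,0.03,0,0,0,-1]
    - [0,0,0,0,0,0,-1]
    - [0,0,0,0,0,0,-1]
    - [0,0,0,0,0,0,-1]

```text
clock: 23.45
eef_pos: [0.5877, 0.3082, 0.1272]
eef_rot: [-3.141, -0.0, -0.002]
wrist_force: [-0.7, -0.5, -0.9]
finger_gap: 0.001
gripper_force: 0.0
```

Emit:
send_rows:
  rows:
    - [0,0,0.03,0,0,0,-1]
    - [0,0,0,0,0,0,-1]
    - [0,0,0,0,0,0,-1]

```text
clock: 23.75
eef_pos: [0.5879, 0.3084, 0.1257]
eef_rot: [-3.141, -0.001, -0.002]
wrist_force: [-0.2, 0.8, 1.5]
finger_gap: 0.001
gripper_force: 1.3
```

Emit:
send_rows:
  rows:
    - [0,0,0.03,0,0,0,-1]
    - [0,0,0,0,0,0,-1]
    - [0,0,0,0,0,0,-1]
    - [-0.1,-0.009,0,0,0,0,-1]
    - [-0.142,-0.012,0,0,0,0,-1]
    - [-0.142,-0.012,0,0,0,0,-1]

```text
clock: 24.35
eef_pos: [0.5701, 0.3102, 0.1257]
eef_rot: [-3.14, -0.005, -0.002]
wrist_force: [4.3, -0.2, 6.5]
finger_gap: 0.004
gripper_force: 2.9
```

Emit:
send_rows:
  rows:
    - [-0.142,-0.012,0,0,0,0,-1]
    - [-0.142,-0.012,0,0,0,0,-1]
    - [-0.142,-0.012,0,0,0,0,-1]
    - [-0.142,-0.012,0,0,0,0,-1]
    - [-0.142,-0.012,0,0,0,0,-1]
    - [-0.142,-0.012,0,0,0,0,-1]
    - [0,0,0,0,0,0,-1]
    - [0,0,0,0,0,0,-1]

```text
clock: 25.15
eef_pos: [0.5267, 0.3141, 0.1256]
eef_rot: [-3.14, -0.003, -0.002]
wrist_force: [-1.0, -0.8, 8.7]
finger_gap: 0.001
gripper_force: 4.6
```

Emit:
send_rows:
  rows:
    - [0,0,-0.4,0,0,0,-1]
    - [0.2,0.3,-0.9,0,0,0,-1]
    - [0.5,0.4,-0.7,0,0,0,-1]
    - [0.5,0.4,-0.7,0,0,0,-1]
    - [0.5,0.4,-0.7,0,0,0,-1]
    - [0.5,0.4,-0.7,0,0,0,-1]
    - [0,0,-0.6,0,0,0,-1]
    - [0,0,0,0,0,0,-1]

```text
clock: 25.95
eef_pos: [0.6378, 0.2177, 0.365]
eef_rot: [-3.139, -0.008, -0.003]
wrist_force: [0.5, -0.1, 0.4]
finger_gap: -0.001
gripper_force: 0.0
```

Emit:
send_rows:
  rows:
    - [0,0,0,0,0,0,-1]
    - [0,0,0,0,0,0,-1]

```text
clock: 26.15
eef_pos: [0.635, 0.2185, 0.3569]
eef_rot: [3.141, 0.003, -0.001]
wrist_force: [-0.2, -0.1, 0.3]
finger_gap: -0.001
gripper_force: 0.0
```

```bash
python3 -c "
from h import *
print(plates('w8')['origin'],arm.get_state()['eef_pos'])"
```

```text
[234 168  31  31 600] [0.6097 0.2311] [0.0367 0.0373 0.037 ] -101.6
[ 180  201   30   42 1033] [0.5543 0.3075] [0.0392 0.0608 0.0409] 177.2
[  58  205   56   50 2023] [0.5432 0.4584] [0.0868 0.0575 0.0903] 124.2
[0.70404756 0.21855663 0.42590889] [0.63484376 0.21858129 0.3566411 ]
```

```bash
python3 -c "
import cv2
f=cv2.imread('pics/w8.png'); cv2.imwrite('pics/w8c.png',cv2.resize(f[220:460,240:560],None,fx=2.4,fy=2.4))"
```

```text
(no output)
```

View pics/w8c.png

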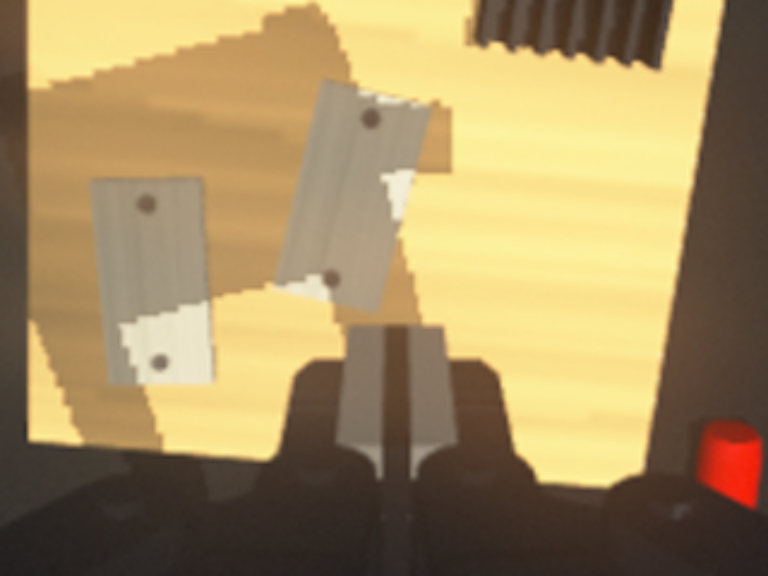

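```bash
python3 - <<'E'
from h import *
p=arm.camera_params("wrist")
w=unproj(p,(np.array([(92,180),(203,178),(215,382),(110,385),(28,442),(600,487)])/2.4+[240,220])/1.5625,.053)[:,:2];print(w.round(4),w[:4].mean(0))
a=w[0]+w[1]-w[2]-w[3];print(np.degrees(np.arctan2(a[1],a[0])))
E
```

```text
[[0.6015 0.3263]
 [0.6022 0.2867]
 [0.5226 0.2862]
 [0.5215 0.3258]
 [0.4976 0.3589]
 [0.4778 0.139 ]] [0.56195601 0.30625754]
0.3770354871525335
```

Emit:
send_rows:
  rows:
    - [-0.45,-0.88,0,0,0,0,-1]
    - [-0.45,-0.88,0,0,0,0,-1]
    - [0,0,0.9,0,0,0,-1]
    - [0,0,0.9,0,0,0,-1]
    - [0,0,0.9,0,0,0,-1]
    - [0,0,0.9,0,0,0,-1]
    - [0,0,0.6,0,0,0,-1]
    - [0,0,0.3,0,0,0,-1]

```text
clock: 27.0
eef_pos: [0.5874, 0.3055, 0.1279]
eef_rot: [3.138, 0.008, -0.001]
wrist_force: [-0.6, 0.7, -0.1]
finger_gap: 0.004
gripper_force: 0.0
```

Emit:
send_rows:
  rows:
    - [0,0,0,0,0,0,-1]
    - [0,0,0.05,0,0,0,-1]
    - [0,0,0.06,0,0,0,-1]
    - [0,0,0,0,0,0,-1]
    - [0,0,0,0,0,0,-1]

```text
clock: 27.5
eef_pos: [0.5915, 0.3067, 0.1298]
eef_rot: [-3.141, -0.002, -0.002]
wrist_force: [0.8, 0.6, -0.1]
finger_gap: 0.005
gripper_force: 0.0
```

Emit:
send_rows:
  rows:
    - [0,0,0.03,0,0,0,-1]
    - [0,0,0,0,0,0,-1]
    - [0,0,0,0,0,0,-1]

```text
clock: 27.8
eef_pos: [0.5908, 0.3064, 0.1269]
eef_rot: [3.142, 0.0, -0.002]
wrist_force: [-0.5, -0.2, -0.5]
finger_gap: -0.002
gripper_force: 0.0
```

Emit:
send_rows:
  rows:
    - [0,0,0.06,0,0,0,-1]
    - [0,0,0,0,0,0,-1]
    - [0,0,0,0,0,0,-1]

```text
clock: 28.1
eef_pos: [0.5912, 0.3066, 0.1257]
eef_rot: [-3.141, -0.001, -0.002]
wrist_force: [-5.7, -2.5, 12.0]
finger_gap: 0.001
gripper_force: 5.8
```

Emit:
send_rows:
  rows:
    - [0,0,0.02,0,0,0,-1]
    - [0,0,0,0,0,0,-1]
    - [0,0,0,0,0,0,-1]

```text
clock: 28.4
eef_pos: [0.5912, 0.3067, 0.1256]
eef_rot: [-3.141, -0.001, -0.002]
wrist_force: [-8.9, -3.7, 17.9]
finger_gap: -0.002
gripper_force: 9.0
```

Emit:
send_rows:
  rows:
    - [-0.05,-0.004,0,0,0,0,-1]
    - [-0.1,-0.009,0,0,0,0,-1]
    - [-0.1,-0.009,0,0,0,0,-1]
    - [-0.1,-0.009,0,0,0,0,-1]

```text
clock: 28.8
eef_pos: [0.5758, 0.3085, 0.1257]
eef_rot: [-3.14, -0.007, -0.002]
wrist_force: [5.5, -1.4, 7.3]
finger_gap: -0.0
gripper_force: 3.8
```

Emit:
send_rows:
  rows:
    - [-0.1,-0.009,0,0,0,0,-1]
    - [-0.1,-0.009,0,0,0,0,-1]
    - [-0.1,-0.009,0,0,0,0,-1]
    - [-0.1,-0.009,0,0,0,0,-1]
    - [-0.1,-0.009,0,0,0,0,-1]
    - [-0.1,-0.009,0,0,0,0,-1]
    - [-0.1,-0.009,0,0,0,0,-1]
    - [-0.1,-0.009,0,0,0,0,-1]

```text
clock: 29.6
eef_pos: [0.5359, 0.3123, 0.1257]
eef_rot: [-3.139, -0.007, -0.002]
wrist_force: [5.5, -0.2, 7.8]
finger_gap: -0.0
gripper_force: 3.9
```

Emit:
send_rows:
  rows:
    - [-0.1,-0.009,0,0,0,0,-1]
    - [0,0,0,0,0,0,-1]
    - [0,0,0,0,0,0,-1]

```text
clock: 29.9
eef_pos: [0.5304, 0.3129, 0.1256]
eef_rot: [-3.139, -0.005, -0.002]
wrist_force: [1.6, -1.0, 10.2]
finger_gap: -0.003
gripper_force: 5.2
```

Emit:
send_rows:
  rows:
    - [0,0,-0.4,0,0,0,-1]
    - [0.2,0.3,-0.9,0,0,0,-1]
    - [0.5,0.4,-0.7,0,0,0,-1]
    - [0.5,0.4,-0.7,0,0,0,-1]
    - [0.5,0.4,-0.7,0,0,0,-1]
    - [0.5,0.4,-0.7,0,0,0,-1]
    - [0,0,-0.6,0,0,0,-1]
    - [0,0,0,0,0,0,-1]

```text
clock: 30.7
eef_pos: [0.6404, 0.2163, 0.3643]
eef_rot: [-3.139, -0.009, -0.003]
wrist_force: [1.4, 0.8, 1.8]
finger_gap: 0.003
gripper_force: 0.0
```

Emit:
send_rows:
  rows:
    - [0,0,0,0,0,0,-1]
    - [0,0,0,0,0,0,-1]

```text
clock: 30.9
eef_pos: [0.6375, 0.2171, 0.3561]
eef_rot: [3.141, 0.002, -0.001]
wrist_force: [0.3, 0.6, -0.3]
finger_gap: -0.0
gripper_force: 0.0
```

```bash
python3 -c "
from h import *
print(plates('w9')['origin'],arm.get_state()['eef_pos'])"
```

```text
[234 167  31  30 600] [0.6146 0.2301] [0.0355 0.0372 0.0357] -101.6
[  57  206   56   51 2068] [0.5429 0.4582] [0.088  0.0569 0.0914] 125.6
[177 232  31  44 946] [0.5068 0.3138] [0.0395 0.0694 0.0414] -177.6
[0.7065788  0.21714459 0.42507176] [0.63734854 0.21721061 0.35570163]
```

Emit:
send_rows:
  rows:
    - [-0.646,-0.383,0,0,0,0,0.6]
    - [-0.646,-0.383,0,0,0,0,0.6]
    - [-0.646,-0.383,0,0,0,0,0.6]
    - [-0.646,-0.383,0,0,0,0,0.6]
    - [-0.646,-0.383,0,0,0,0,0.6]
    - [0,0,0.9,0,0,0,0.6]
    - [0,0,0.9,0,0,0,0.6]
    - [0,0,0.9,0,0,0,0.6]

```text
clock: 31.75
eef_pos: [0.4754, 0.3133, 0.2205]
eef_rot: [3.141, 0.001, -0.0]
wrist_force: [1.3, -0.5, -0.9]
finger_gap: 0.802
gripper_force: 0.0
```

Emit:
send_rows:
  rows:
    - [0,0,0,0,0,0,0.6]
    - [0,0,0,0,0,0,0.6]
    - [0,0,0,0,0,0,0.6]

```text
clock: 32.05
eef_pos: [0.4779, 0.3137, 0.2258]
eef_rot: [-3.14, -0.003, -0.002]
wrist_force: [-0.4, 0.4, 1.3]
finger_gap: 0.8
gripper_force: 0.0
```

Emit:
send_rows:
  rows:
    - [-0.03,0.01,0.7,0,0,0,0.6]
    - [0,0,0.7,0,0,0,0.6]
    - [0,0,0.6,0,0,0,0.6]
    - [0,0,0.4,0,0,0,0.6]
    - [0,0,0,0,0,0,0.6]
    - [0,0,0,0,0,0,0.6]
    - [0,0,0,0,0,0,0.6]

```text
clock: 32.75
eef_pos: [0.4769, 0.3134, 0.1058]
eef_rot: [-3.14, -0.003, -0.002]
wrist_force: [0.1, -0.4, 0.4]
finger_gap: 0.799
gripper_force: 0.2
```

Emit:
send_rows:
  rows:
    - [0,0,0,0,0,0,-0.2]
    - [0,0,0,0,0,0,-0.2]
    - [0,0,0,0,0,0,-0.2]
    - [0,0,0,0,0,0,-0.2]
    - [0,0,0,0,0,0,-0.2]
  newtons: 40

```text
clock: 33.25
eef_pos: [0.4763, 0.313, 0.1044]
eef_rot: [-3.14, -0.002, -0.002]
wrist_force: [-1.0, -0.7, 6.2]
finger_gap: 0.455
gripper_force: 39.2
```

Emit:
send_rows:
  rows:
    - [0,0,-0.2,0,0,0,-0.2]
    - [0,0,-0.6,0,0,0,-0.2]
    - [0,0,-0.8,0,0,0,-0.2]
    - [0,0,-0.8,0,0,0,-0.2]
    - [0,0,-0.8,0,0,0,-0.2]
    - [0,0,-0.7,0,0,0,-0.2]
    - [0.04,0.5,0,0,0,0,-0.2]
    - [0.04,0.915,0,0,0,0,-0.2]

```text
clock: 34.05
eef_pos: [0.4795, 0.243, 0.3005]
eef_rot: [-3.139, -0.004, 0.002]
wrist_force: [0.2, -1.1, -1.8]
finger_gap: 0.447
gripper_force: 40.3
```

Emit:
send_rows:
  rows:
    - [0.034,0.915,0,0,0,0,-0.2]
    - [0.034,0.915,0,0,0,0,-0.2]
    - [0.034,0.915,0,0,0,0,-0.2]
    - [0.034,0.915,0,0,0,0,-0.2]
    - [0.034,0.915,0,0,0,0,-0.2]
    - [0.034,0.915,0,0,0,0,-0.2]
    - [0.034,0.915,0,0,0,0,-0.2]
    - [0.034,0.915,0,0,0,0,-0.2]

```text
clock: 34.85
eef_pos: [0.4917, -0.1261, 0.2986]
eef_rot: [3.141, -0.001, -0.002]
wrist_force: [1.2, -0.4, -1.1]
finger_gap: 0.454
gripper_force: 40.3
```

Emit:
send_rows:
  rows:
    - [0.034,0.915,0,0,0,0,-0.2]
    - [0.034,0.915,0,0,0,0,-0.2]
    - [0.034,0.915,0,0,0,0,-0.2]
    - [0,0,0,0,0,-0.9,-0.2]
    - [0,0,0,0,0,-1,-0.2]
    - [0,0,0,0,0,-1,-0.2]
    - [0,0,0,0,0,-1,-0.2]
    - [0,0,0,0,0,-1,-0.2]

```text
clock: 35.65
eef_pos: [0.4968, -0.2615, 0.2983]
eef_rot: [-3.141, 0.0, 0.429]
wrist_force: [0.1, -0.1, -0.6]
finger_gap: 0.454
gripper_force: 40.4
```

Emit:
send_rows:
  rows:
    - [0,0,0,0,0,-1,-0.2]
    - [0,0,0,0,0,-1,-0.2]
    - [0,0,0,0,0,-1,-0.2]
    - [0,0,0,0,0,-1,-0.2]
    - [0,0,0,0,0,-1,-0.2]
    - [0,0,0,0,0,-1,-0.2]
    - [0,0,0,0,0,-1,-0.2]
    - [0,0,0,0,0,-1,-0.2]

```text
clock: 36.45
eef_pos: [0.4968, -0.2614, 0.2984]
eef_rot: [-3.142, 0.0, 1.128]
wrist_force: [-0.1, -0.8, -0.6]
finger_gap: 0.452
gripper_force: 40.4
```

Emit:
send_rows:
  rows:
    - [0,0,0,0,0,-1,-0.2]
    - [0,0,0,0,0,-1,-0.2]
    - [0,0,0,0,0,-1,-0.2]
    - [0,0,0,0,0,-1,-0.2]
    - [0,0,0,0,0,-1,-0.2]
    - [0,0,0,0,0,-1,-0.2]
    - [0,0,0,0,0,0,-0.2]
    - [0,0,0,0,0,0,-0.2]

```text
clock: 37.25
eef_pos: [0.4969, -0.2615, 0.2982]
eef_rot: [3.142, 0.0, 1.645]
wrist_force: [-0.3, 1.4, 0.8]
finger_gap: 0.45
gripper_force: 40.4
```

Emit:
send_rows:
  rows:
    - [0,0,0.6,0,0,0,-0.2]
    - [0,0,0.6,0,0,0,-0.2]
    - [0,0,0.5,0,0,0,-0.2]
    - [0,0,0.26,0,0,0,-0.2]
    - [0,0,0,0,0,0,-0.2]
    - [0,0,0,0,0,0,-0.2]
    - [0,0,0,0,0,0,0.2]
    - [0,0,0,0,0,0,0.2]

```text
clock: 38.05
eef_pos: [0.4979, -0.2621, 0.2018]
eef_rot: [3.139, 0.002, 1.647]
wrist_force: [-0.7, -0.7, 0.1]
finger_gap: 0.599
gripper_force: 0.0
```

Emit:
send_rows:
  rows:
    - [0,0,0,0,0,0,0.2]
    - [0,0,-0.4,0,0,0,0.2]
    - [0,0,-0.8,0,0,0,0.2]
    - [0,0,-0.9,0,0,0,0.2]
    - [0,0,-0.9,0,0,0,-1]
    - [0,0,0,0,0,0.5,-1]
    - [0,0,0,0,0,1,-1]
    - [0,0,0,0,0,1,-1]

```text
clock: 38.85
eef_pos: [0.4972, -0.2617, 0.3511]
eef_rot: [3.14, 0.001, 1.426]
wrist_force: [0.3, 0.2, 0.6]
finger_gap: 0.0
gripper_force: 0.0
```

Emit:
send_rows:
  rows:
    - [0,0,0,0,0,1,-1]
    - [0,0,0,0,0,1,-1]
    - [0,0,0,0,0,1,-1]
    - [0,0,0,0,0,1,-1]
    - [0,0,0,0,0,1,-1]
    - [0,0,0,0,0,1,-1]
    - [0,0,0,0,0,1,-1]
    - [0,0,0,0,0,1,-1]

```text
clock: 39.65
eef_pos: [0.4971, -0.2616, 0.3505]
eef_rot: [3.141, -0.0, 0.728]
wrist_force: [-0.1, -0.1, -0.6]
finger_gap: 0.003
gripper_force: 0.0
```

Emit:
send_rows:
  rows:
    - [0,0,0,0,0,1,-1]
    - [0,0,0,0,0,1,-1]
    - [0,0,0,0,0,1,-1]
    - [0,0,0,0,0,1,-1]
    - [0,0,0,0,0,1,-1]
    - [0,0,0,0,0,1,-1]
    - [0,0,0,0,0,1,-1]
    - [0,0,0,0,0,1,-1]

```text
clock: 40.45
eef_pos: [0.4971, -0.2616, 0.3505]
eef_rot: [3.141, -0.001, 0.03]
wrist_force: [0.1, 0.7, 0.3]
finger_gap: -0.004
gripper_force: 0.0
```

Emit:
send_rows:
  rows:
    - [0,0,0,0,0,1,-1]
    - [0,0,0,0,0,1,-1]
    - [0,0,0,0,0,1,-1]
    - [0,0,0,0,0,0,-1]
    - [0,0,0,0,0,0,-1]
    - [0,0,0,0,0,0,-1]

```text
clock: 41.05
eef_pos: [0.4971, -0.2616, 0.3501]
eef_rot: [3.141, -0.0, -0.227]
wrist_force: [-0.1, -0.2, -0.2]
finger_gap: -0.001
gripper_force: 0.0
```

```bash
python3 - <<'E'
from h import *
f,p=grab("wrist");save(f,"w10")
f,p=grab("top");save(f,"t10");s=arm.get_state();print(s["eef_pos"],s["eef_rot"])
a=cv2.imread("pics/w10.png");b=cv2.imread("pics/t10.png")
cv2.imwrite("pics/c10.png",np.hstack([cv2.resize(a,(400,300)),cv2.resize(b,(400,300))]))
E
```

```text
[ 0.4970663  -0.26155388  0.35002388] [ 3.14151992e+00 -2.00168068e-04 -2.27386901e-01]
```

View pics/c10.png

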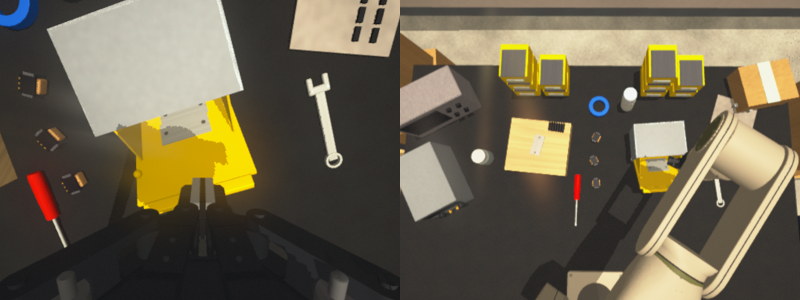

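Emit:
send_rows:
  rows:
    - [0.017,-0.919,0,0,0,0,-1]
    - [0.017,-0.919,0,0,0,0,-1]
    - [0.017,-0.919,0,0,0,0,-1]
    - [0.017,-0.919,0,0,0,0,-1]
    - [0.017,-0.919,0,0,0,0,-1]
    - [0.017,-0.919,0,0,0,0,-1]
    - [0.017,-0.919,0,0,0,0,-1]
    - [0.017,-0.919,0,0,0,0,-1]

```text
clock: 41.95
eef_pos: [0.5871, 0.0969, 0.35]
eef_rot: [-3.142, -0.0, -0.228]
wrist_force: [0.5, -1.0, 0.6]
finger_gap: -0.0
gripper_force: 0.0
```

Emit:
send_rows:
  rows:
    - [0.017,-0.919,0,0,0,0,-1]
    - [0.017,-0.919,0,0,0,0,-1]
    - [0.017,-0.919,0,0,0,0,-1]
    - [0,0,0.9,0,0,0,-1]
    - [0,0,0.9,0,0,0,-1]
    - [0,0,0.9,0,0,0,-1]
    - [0,0,0.9,0,0,0,-1]
    - [0,0,0.6,0,0,0,-1]

```text
clock: 42.75
eef_pos: [0.6189, 0.2282, 0.1356]
eef_rot: [3.139, 0.004, -0.228]
wrist_force: [-0.2, 0.0, -1.1]
finger_gap: 0.007
gripper_force: 0.0
```

Emit:
send_rows:
  rows:
    - [0,0,0.15,0,0,0,-1]
    - [0,0,0,0,0,0,-1]
    - [0,0,0,0,0,0,-1]
    - [0,0,0,0,0,0,-1]
    - [0,0,0,0,0,0,-1]

```text
clock: 43.25
eef_pos: [0.622, 0.229, 0.1349]
eef_rot: [-3.14, -0.003, -0.229]
wrist_force: [0.3, 0.3, -0.7]
finger_gap: -0.004
gripper_force: 0.0
```

Emit:
send_rows:
  rows:
    - [0,0,0.06,0,0,0,-1]
    - [0,0,0,0,0,0,-1]
    - [0,0,0,0,0,0,-1]
    - [0,0,0,0,0,0,-1]

```text
clock: 43.65
eef_pos: [0.6206, 0.2286, 0.1293]
eef_rot: [3.142, 0.0, -0.229]
wrist_force: [-0.2, 0.4, -0.5]
finger_gap: 0.004
gripper_force: 0.0
```

Emit:
send_rows:
  rows:
    - [0,0,0.05,0,0,0,-1]
    - [0,0,0.04,0,0,0,-1]
    - [0,0,0,0,0,0,-1]
    - [0,0,0,0,0,0,-1]

```text
clock: 44.05
eef_pos: [0.6208, 0.2287, 0.1257]
eef_rot: [-3.141, -0.0, -0.229]
wrist_force: [-3.4, -0.5, 6.7]
finger_gap: 0.002
gripper_force: 3.4
```

Emit:
send_rows:
  rows:
    - [0,0,0.02,0,0,0,-1]
    - [0,0,0,0,0,0,-1]
    - [0,0,0,0,0,0,-1]

```text
clock: 44.35
eef_pos: [0.6209, 0.2287, 0.1257]
eef_rot: [-3.141, -0.0, -0.229]
wrist_force: [-6.2, -2.5, 13.1]
finger_gap: 0.001
gripper_force: 6.6
```

Emit:
send_rows:
  rows:
    - [0,0,0.015,0,0,0,-1]
    - [0,0,0,0,0,-0.4,-1]
    - [0,0,0,0,0,-0.6,-1]
    - [0,0,0,0,0,-0.6,-1]
    - [0,0,0,0,0,0,-1]
    - [-0.05,0,0,0,0,0,-1]
    - [-0.1,0,0,0,0,0,-1]
    - [-0.1,0,0,0,0,0,-1]

```text
clock: 45.15
eef_pos: [0.6107, 0.23, 0.1257]
eef_rot: [-3.14, -0.006, -0.089]
wrist_force: [4.9, -0.4, 7.7]
finger_gap: 0.004
gripper_force: 3.6
```

Emit:
send_rows:
  rows:
    - [-0.1,0,0,0,0,0,-1]
    - [-0.1,0,0,0,0,0,-1]
    - [-0.1,0,0,0,0,0,-1]
    - [-0.1,0,0,0,0,0,-1]
    - [-0.1,0,0,0,0,0,-1]
    - [-0.1,0,0,0,0,0,-1]
    - [-0.1,0,0,0,0,0,-1]
    - [-0.1,0,0,0,0,0,-1]

```text
clock: 45.95
eef_pos: [0.5708, 0.2336, 0.1257]
eef_rot: [-3.14, -0.006, -0.089]
wrist_force: [4.6, 0.1, 7.6]
finger_gap: -0.001
gripper_force: 3.7
```

Emit:
send_rows:
  rows:
    - [-0.1,0,0,0,0,0,-1]
    - [-0.1,0,0,0,0,0,-1]
    - [-0.1,0,0,0,0,0,-1]
    - [-0.1,0,0,0,0,0,-1]
    - [-0.1,0,0,0,0,0,-1]
    - [-0.1,0,0,0,0,0,-1]
    - [-0.1,0,0,0,0,0,-1]
    - [0,0,0,0,0,0,-1]

```text
clock: 46.75
eef_pos: [0.5355, 0.2368, 0.1256]
eef_rot: [-3.14, -0.005, -0.089]
wrist_force: [1.7, -0.8, 9.1]
finger_gap: 0.003
gripper_force: 4.8
```

Emit:
send_rows:
  rows:
    - [0,0,0,0,0,0,-1]
    - [0,0,-0.4,0,0,0,-1]
    - [0.2,0.3,-0.9,0,0,0,-1]
    - [0.6,0.4,-0.6,0,0,0,-1]
    - [0.6,0.4,-0.6,0,0,0,-1]
    - [0.6,0.4,-0.6,0,0,0,-1]
    - [0.6,0.4,-0.6,0,0,0,-1]
    - [0,0,-0.8,0,0,0,-1]

```text
clock: 47.55
eef_pos: [0.6562, 0.1266, 0.3464]
eef_rot: [3.14, 0.003, -0.093]
wrist_force: [-0.6, 0.5, -0.1]
finger_gap: 0.0
gripper_force: 0.0
```

Emit:
send_rows:
  rows:
    - [0,0,0,0,0,0,-1]
    - [0,0,0,0,0,0,-1]
    - [0,0,0,0,0,0,-1]

```text
clock: 47.85
eef_pos: [0.654, 0.1304, 0.3466]
eef_rot: [3.141, 0.002, -0.089]
wrist_force: [-0.3, 0.1, -0.2]
finger_gap: 0.003
gripper_force: 0.0
```

```bash
python3 -c "
from h import *
print(plates('w11')['origin'],arm.get_state()['eef_pos'])
f=cv2.imread('pics/w11.png'); cv2.imwrite('pics/w11c.png',cv2.resize(f[280:480,240:560],None,fx=2.4,fy=2.4))"
```

```text
[  0   0  68  13 519] [0.8538 0.3619] [0.0734 0.0118 0.0742] 84.9
[145   0 100  13 869] [0.8381 0.1852] [0.1085 0.0116 0.1096] 84.9
[ 431    3   81   44 1251] [ 0.792  -0.1205] [0.0906 0.0376 0.0933] 90.1
[171  15  64  14 548] [0.8217 0.1786] [0.0707 0.0089 0.0712] 90.0
[   1  238   60   52 2116] [0.5407 0.463 ] [0.0936 0.0574 0.0975] 120.1
[0.72277333 0.12437893 0.41561603] [0.65383099 0.13048636 0.34613648]
```

View pics/w11c.png

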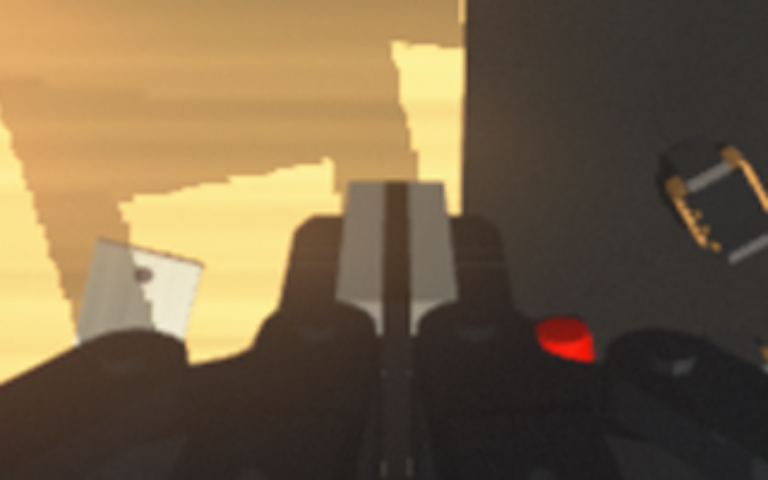

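```bash
python3 - <<'E'
from h import *
p=arm.camera_params("wrist")
w=unproj(p,(np.array([(98,238),(204,265),(79,332),(185,338)])/2.4+[240,280])/1.5625,.053)[:,:2];print(w.round(4))
for a in(w[0]-w[1],w[0]-w[2],w[1]-w[3]):print(np.degrees(np.arctan2(a[1],a[0])))
E
```

```text
[[0.5568 0.248 ]
 [0.5425 0.2108]
 [0.5192 0.2614]
 [0.5131 0.2221]]
68.99586428475445
-19.644673130053423
-20.94786594598184
```

Emit:
send_rows:
  rows:
    - [0,0,0,0,0,1,-1]
    - [0,0,0,0,0,1,-1]
    - [0,0,0,0,0,1,-1]
    - [0,0,0,0,0,0.1,-1]
    - [-0.722,-0.28,0,0,0,0,-1]
    - [-0.722,-0.28,0,0,0,0,-1]
    - [-0.722,-0.28,0,0,0,0,-1]
    - [-0.722,-0.28,0,0,0,0,-1]

```text
clock: 48.7
eef_pos: [0.5374, 0.2343, 0.347]
eef_rot: [3.141, 0.001, -0.357]
wrist_force: [0.9, 0.2, -0.1]
finger_gap: -0.001
gripper_force: 0.0
```

Emit:
send_rows:
  rows:
    - [0,0,0.9,0,0,0,-1]
    - [0,0,0.9,0,0,0,-1]
    - [0,0,0.9,0,0,0,-1]
    - [0,0,0.9,0,0,0,-1]
    - [0,0,0.7,0,0,0,-1]
    - [0,0,0,0,0,0,-1]
    - [0,0,0,0,0,0,-1]
    - [0,0,0,0,0,0,-1]

```text
clock: 49.5
eef_pos: [0.5388, 0.2335, 0.1331]
eef_rot: [3.141, 0.0, -0.358]
wrist_force: [0.1, -1.2, 0.9]
finger_gap: 0.002
gripper_force: 0.0
```

Emit:
send_rows:
  rows:
    - [0,0,0,0,0,0,-1]
    - [0,0,0,0,0,0,-1]
    - [0,0,0,0,0,0,-1]
    - [0,0,0,0,0,0,-1]

```text
clock: 49.9
eef_pos: [0.5392, 0.2335, 0.1334]
eef_rot: [-3.141, -0.0, -0.359]
wrist_force: [0.1, 0.3, -0.1]
finger_gap: -0.006
gripper_force: 0.0
```

Emit:
send_rows:
  rows:
    - [0,0,0.08,0,0,0,-1]
    - [0,0,0.08,0,0,0,-1]
    - [0,0,0,0,0,0,-1]
    - [0,0,0,0,0,0,-1]
    - [0,0,0,0,0,0,-1]

```text
clock: 50.4
eef_pos: [0.5393, 0.2336, 0.1257]
eef_rot: [-3.141, -0.0, -0.359]
wrist_force: [-1.5, -0.1, 7.6]
finger_gap: 0.0
gripper_force: 3.4
```

Emit:
send_rows:
  rows:
    - [0,0,0.03,0,0,0,-1]
    - [0,0,0,0,0,0,-1]
    - [0,0,0,0,0,0,-1]

```text
clock: 50.7
eef_pos: [0.5394, 0.2336, 0.1256]
eef_rot: [-3.141, -0.0, -0.359]
wrist_force: [-8.4, -3.8, 18.9]
finger_gap: -0.003
gripper_force: 9.4
```

Emit:
send_rows:
  rows:
    - [0,-0.052,0,0,0,-0.62,-1]
    - [0,-0.052,0,0,0,-0.62,-1]
    - [0,-0.052,0,0,0,-0.62,-1]
    - [0,-0.052,0,0,0,-0.62,-1]
    - [0,-0.052,0,0,0,-0.62,-1]
    - [0,0,0,0,0,0,-1]
    - [-0.1,0,0,0,0,0,-1]
    - [-0.1,0,0,0,0,0,-1]

```text
clock: 51.5
eef_pos: [0.5347, 0.2471, 0.1257]
eef_rot: [-3.14, -0.006, -0.09]
wrist_force: [5.1, -0.8, 7.4]
finger_gap: -0.001
gripper_force: 3.6
```

Emit:
send_rows:
  rows:
    - [-0.1,0,0,0,0,0,-1]
    - [0,0,0,0,0,0,-1]
    - [0,0,0,0,0,0,-1]

```text
clock: 51.8
eef_pos: [0.5292, 0.2477, 0.1256]
eef_rot: [-3.14, -0.004, -0.089]
wrist_force: [2.8, -0.5, 9.7]
finger_gap: -0.002
gripper_force: 4.9
```

Emit:
send_rows:
  rows:
    - [0,0,-0.4,0,0,0,-1]
    - [0.4,0,-0.8,0,0,0,1]
    - [0.6,0,-0.7,0,0,0,1]
    - [0.6,0,-0.7,0,0,0,1]
    - [0.6,0,-0.7,0,0,0,1]
    - [0,0,-0.9,0,0,0,1]
    - [0,0,0,0,0,0,1]
    - [0,0,0,0,0,0,1]

```text
clock: 52.6
eef_pos: [0.6378, 0.2377, 0.3351]
eef_rot: [-3.14, -0.003, -0.089]
wrist_force: [-0.0, 0.2, -1.4]
finger_gap: 0.999
gripper_force: 0.0
```

Emit:
send_rows:
  rows:
    - [0,0,0,0,0,0,1]
    - [0,0,0,0,0,0,1]

```text
clock: 52.8
eef_pos: [0.6361, 0.2375, 0.3313]
eef_rot: [3.14, 0.003, -0.089]
wrist_force: [0.3, 0.4, -1.3]
finger_gap: 0.995
gripper_force: 0.0
```

```bash
python3 -c "
from h import *
print(plates('w12')['origin'],arm.get_state()['eef_pos'],arm.get_state()['eef_rot'])
f=cv2.imread('pics/w12.png'); cv2.imwrite('pics/w12c.png',cv2.resize(f[280:480,240:560],None,fx=2.4,fy=2.4))"
```

```text
[  70  226   57   52 2162] [0.5414 0.46  ] [0.0848 0.0567 0.0881] 127.3
[ 243  240   30   53 1319] [0.5012 0.2511] [0.038  0.0788 0.0402] 175.6
[0.70494708 0.23148362 0.40025505] [0.63618972 0.23749136 0.33156981] [ 3.14046045e+00  2.94374081e-03 -8.88009459e-02]
```

View pics/w12c.png

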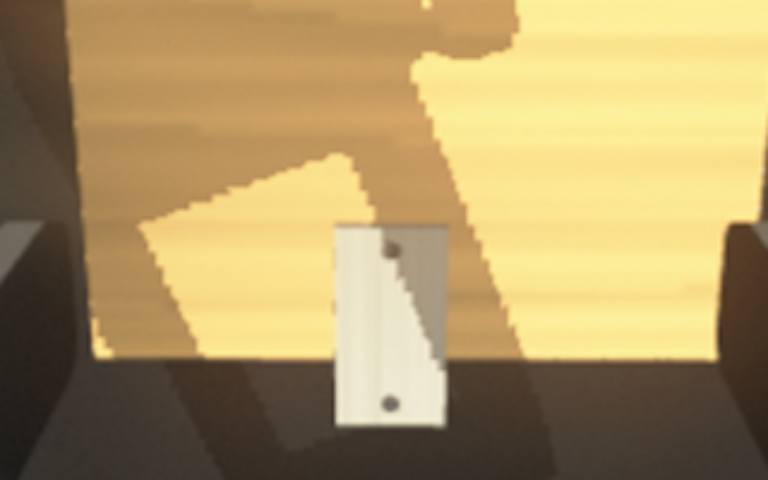

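Emit:
send_rows:
  rows:
    - [-0.658,-0.006,0,0,0,0,0.6]
    - [-0.658,-0.006,0,0,0,0,0.6]
    - [-0.658,-0.006,0,0,0,0,0.6]
    - [-0.658,-0.006,0,0,0,0,0.6]
    - [-0.658,-0.006,0,0,0,0,0.6]
    - [0,0,0.9,0,0,0,0.6]
    - [0,0,0.9,0,0,0,0.6]
    - [0,0,0.5,0,0,0,0.6]

```text
clock: 53.65
eef_pos: [0.4707, 0.253, 0.2141]
eef_rot: [3.139, 0.005, -0.088]
wrist_force: [0.8, -0.8, 0.4]
finger_gap: 0.802
gripper_force: 0.0
```

Emit:
send_rows:
  rows:
    - [0,0,0,0,0,0,0.6]
    - [0,0,0,0,0,0,0.6]
    - [0,0,0,0,0,0,0.6]
    - [0,0,0,0,0,0,0.6]
    - [0,0,0,0,0,0,0.6]

```text
clock: 54.15
eef_pos: [0.4741, 0.254, 0.2203]
eef_rot: [-3.14, -0.002, -0.089]
wrist_force: [-0.4, 0.3, -0.2]
finger_gap: 0.8
gripper_force: 0.0
```

Emit:
send_rows:
  rows:
    - [-0.03,0,0.7,0,0,0,0.6]
    - [0,0,0.7,0,0,0,0.6]
    - [0,0,0.6,0,0,0,0.6]
    - [0,0,0.35,0,0,0,0.6]
    - [0,0,0,0,0,0,0.6]
    - [0,0,0,0,0,0,0.6]
    - [0,0,0,0,0,0,0.6]

```text
clock: 54.85
eef_pos: [0.473, 0.2544, 0.1032]
eef_rot: [-3.14, -0.003, -0.089]
wrist_force: [0.3, 0.5, 1.0]
finger_gap: 0.799
gripper_force: 0.0
```

Emit:
send_rows:
  rows:
    - [0,0,0,0,0,0,-0.2]
    - [0,0,0,0,0,0,-0.2]
    - [0,0,0,0,0,0,-0.2]
    - [0,0,0,0,0,0,-0.2]
    - [0,0,0,0,0,0,-0.2]
  newtons: 40

```text
clock: 55.35
eef_pos: [0.4725, 0.2541, 0.1024]
eef_rot: [-3.141, -0.002, -0.089]
wrist_force: [0.1, -0.4, 5.9]
finger_gap: 0.453
gripper_force: 39.5
```

Emit:
send_rows:
  rows:
    - [0,0,-0.2,0,0,0,-0.2]
    - [0,0,-0.6,0,0,0,-0.2]
    - [0,0,-0.8,0,0,0,-0.2]
    - [0,0,-0.8,0,0,0,-0.2]
    - [0,0,-0.8,0,0,0,-0.2]
    - [0,0,-0.75,0,0,0,-0.2]
    - [0.06,0.4,0,0,0,0,-0.2]
    - [0.123,0.901,0,0,0,0,-0.2]

```text
clock: 56.15
eef_pos: [0.4754, 0.1897, 0.3013]
eef_rot: [-3.139, -0.004, -0.085]
wrist_force: [1.0, -0.9, -0.5]
finger_gap: 0.455
gripper_force: 40.4
```

Emit:
send_rows:
  rows:
    - [0.123,0.901,0,0,0,0,-0.2]
    - [0.123,0.901,0,0,0,0,-0.2]
    - [0.123,0.901,0,0,0,0,-0.2]
    - [0.123,0.901,0,0,0,0,-0.2]
    - [0.123,0.901,0,0,0,0,-0.2]
    - [0.123,0.901,0,0,0,0,-0.2]
    - [0.123,0.901,0,0,0,0,-0.2]
    - [0.123,0.901,0,0,0,0,-0.2]

```text
clock: 56.95
eef_pos: [0.4916, -0.1769, 0.2993]
eef_rot: [3.142, -0.0, -0.089]
wrist_force: [1.1, 0.5, -0.9]
finger_gap: 0.453
gripper_force: 40.4
```

Emit:
send_rows:
  rows:
    - [0.123,0.901,0,0,0,0,-0.2]
    - [0.123,0.901,0,0,0,0,-0.2]
    - [0,0,0,0,0,-0.88,-0.2]
    - [0,0,0,0,0,-1,-0.2]
    - [0,0,0,0,0,-1,-0.2]
    - [0,0,0,0,0,-1,-0.2]
    - [0,0,0,0,0,-1,-0.2]
    - [0,0,0,0,0,-1,-0.2]

```text
clock: 57.75
eef_pos: [0.4961, -0.2658, 0.299]
eef_rot: [-3.141, 0.0, 0.428]
wrist_force: [0.4, 0.3, -1.2]
finger_gap: 0.45
gripper_force: 40.5
```

Emit:
send_rows:
  rows:
    - [0,0,0,0,0,-1,-0.2]
    - [0,0,0,0,0,-1,-0.2]
    - [0,0,0,0,0,-1,-0.2]
    - [0,0,0,0,0,-1,-0.2]
    - [0,0,0,0,0,-1,-0.2]
    - [0,0,0,0,0,-1,-0.2]
    - [0,0,0,0,0,-1,-0.2]
    - [0,0,0,0,0,-1,-0.2]

```text
clock: 58.55
eef_pos: [0.4961, -0.2658, 0.2991]
eef_rot: [-3.141, -0.0, 1.126]
wrist_force: [0.5, -0.2, -0.8]
finger_gap: 0.451
gripper_force: 40.5
```

Emit:
send_rows:
  rows:
    - [0,0,0,0,0,-1,-0.2]
    - [0,0,0,0,0,-1,-0.2]
    - [0,0,0,0,0,-1,-0.2]
    - [0,0,0,0,0,-1,-0.2]
    - [0,0,0,0,0,-1,-0.2]
    - [0,0,0,0,0,-1,-0.2]
    - [0,0,0,0,0,0,-0.2]
    - [0,0,0,0,0,0,-0.2]

```text
clock: 59.35
eef_pos: [0.4962, -0.2659, 0.2989]
eef_rot: [3.142, -0.0, 1.643]
wrist_force: [-0.4, 0.7, -0.8]
finger_gap: 0.455
gripper_force: 40.5
```

Emit:
send_rows:
  rows:
    - [0,0,0.6,0,0,0,-0.2]
    - [0,0,0.6,0,0,0,-0.2]
    - [0,0,0.5,0,0,0,-0.2]
    - [0,0,0.26,0,0,0,-0.2]
    - [0,0,0,0,0,0,-0.2]
    - [0,0,0,0,0,0,-0.2]
    - [0,0,0,0,0,0,0.2]
    - [0,0,0,0,0,0,0.2]

```text
clock: 60.15
eef_pos: [0.4972, -0.2665, 0.2026]
eef_rot: [3.139, 0.002, 1.646]
wrist_force: [0.1, -0.6, 0.5]
finger_gap: 0.601
gripper_force: 0.0
```

Emit:
send_rows:
  rows:
    - [0,0,0,0,0,0,0.2]
    - [0,0,-0.4,0,0,0,0.2]
    - [0,0,-0.8,0,0,0,0.2]
    - [0,0,-0.9,0,0,0,0.2]
    - [0,0,-0.9,0,0,0,0.4]
    - [0,0,0,0,0,0.8,0.4]
    - [0,0,0,0,0,1,0.4]
    - [0,0,0,0,0,1,0.4]

```text
clock: 60.95
eef_pos: [0.4965, -0.2661, 0.3519]
eef_rot: [3.14, 0.001, 1.398]
wrist_force: [-1.4, -0.1, 0.1]
finger_gap: 0.701
gripper_force: 0.0
```

Emit:
send_rows:
  rows:
    - [0,0,0,0,0,1,0.4]
    - [0,0,0,0,0,1,0.4]
    - [0,0,0,0,0,1,0.4]
    - [0,0,0,0,0,1,0.4]
    - [0,0,0,0,0,1,0.4]
    - [0,0,0,0,0,1,0.4]
    - [0,0,0,0,0,1,0.4]
    - [0,0,0,0,0,1,0.4]

```text
clock: 61.75
eef_pos: [0.4964, -0.266, 0.3512]
eef_rot: [3.141, -0.0, 0.7]
wrist_force: [-0.4, -0.9, 0.4]
finger_gap: 0.701
gripper_force: 0.0
```

Emit:
send_rows:
  rows:
    - [0,0,0,0,0,1,0.4]
    - [0,0,0,0,0,1,0.4]
    - [0,0,0,0,0,1,0.4]
    - [0,0,0,0,0,1,0.4]
    - [0,0,0,0,0,1,0.4]
    - [0,0,0,0,0,1,0.4]
    - [0,0,0,0,0,1,0.4]
    - [0,0,0,0,0,1,0.4]

```text
clock: 62.55
eef_pos: [0.4964, -0.266, 0.3512]
eef_rot: [3.141, -0.001, 0.002]
wrist_force: [0.6, 0.4, 0.2]
finger_gap: 0.7
gripper_force: 0.0
```

Emit:
send_rows:
  rows:
    - [0,-0.9,0,0,0,0,0.4]
    - [0,-0.9,0,0,0,0,0.4]
    - [0,-0.9,0,0,0,0,0.4]
    - [0,-0.9,0,0,0,0,0.4]
    - [0,-0.9,0,0,0,0,0.4]
    - [0,-0.9,0,0,0,0,0.4]
    - [0,0,0,0,0,0,0.4]
    - [0,0,0,0,0,0,0.4]

```text
clock: 63.35
eef_pos: [0.4949, 0.0049, 0.3512]
eef_rot: [3.141, -0.001, 0.008]
wrist_force: [-0.5, -0.8, -0.2]
finger_gap: 0.704
gripper_force: 0.0
```

Emit:
send_rows:
  rows:
    - [0,0,0,0,0,0,0.4]
    - [0,0,0,0,0,0,0.4]
    - [0,0,0,0,0,0,0.4]

```text
clock: 63.65
eef_pos: [0.495, 0.0028, 0.3506]
eef_rot: [3.141, 0.0, 0.003]
wrist_force: [0.7, -0.9, 0.1]
finger_gap: 0.699
gripper_force: 0.0
```

```bash
cat >> h.py <<'E'
def trafos(name, near=None):
    f,p=grab("wrist"); save(f,name,s=1)
    h=cv2.cvtColor(f,cv2.COLOR_RGB2HSV); med=np.median(f.reshape(-1,3),0)
    cop=cv2.inRange(h,(5,90,70),(22,255,255)); gr=cv2.inRange(h,(0,0,72),(180,60,170))
    n,l,s,c=cv2.connectedComponentsWithStats(cv2.dilate(cop,np.ones((7,7))))
    print("bench",med,"state",arm.get_state()["eef_pos"],np.abs(arm.get_state()["joint_vel"]).max().round(4))
    for i in range(1,n):
        w=unproj(p,[c[i]],.033)[0]
        if s[i,4]>40 and .35<w[0]<.75 and -.13<w[1]<.1: print("cop",s[i],w[:2].round(4))
    m=cv2.bitwise_or(cop,gr); n,l,s,c=cv2.connectedComponentsWithStats(cv2.morphologyEx(m,cv2.MORPH_CLOSE,np.ones((9,9))))
    for i in range(1,n):
        w=unproj(p,[c[i]],.033)[0]
        if s[i,4]<80 or not(.35<w[0]<.75 and -.13<w[1]<.1): continue
        pts=np.argwhere((l==i)&(m>0))[:,::-1]
        w=unproj(p,pts,.032)[:,:2]; r=cv2.minAreaRect((w*1000).astype(np.float32))
        print("blob",s[i],np.round(r[0],1),np.round(r[1],1),round(r[2],1))
E
python3 -c "
from h import *
trafos('t1')"
```

```text
bench [54. 50. 44.] state [0.49496585 0.00293798 0.35061995] 0.0061
cop [272  29  19  30 368] [ 0.6426 -0.0227]
cop [288  40  21  28 337] [ 0.6297 -0.0458]
cop [254 115  16  24 267] [ 0.5434 -0.0009]
cop [235 125  17  23 271] [0.531  0.0237]
cop [199 166   7   7  49] [0.4863 0.0801]
cop [245 181  12  27 278] [0.4508 0.0148]
cop [262 180  13  26 264] [ 0.4544 -0.011 ]
cop [196 188   7  22 154] [0.4444 0.0865]
cop [197 217   7   9  63] [0.4107 0.0868]
cop [214 225   7   7  49] [0.4    0.0629]
cop [199 233  16   8 117] [0.3863 0.0789]
blob [275  27  31  38 836] [639.3 -35.5] [32.3 39.8] 62.1
blob [238 115  29  33 548] [537.   11.2] [40.  31.9] 26.3
blob [248 182  24  23 183] [452.4   2.2] [30. 32.] 7.2
blob [323 231  30  45 484] [ 362.4 -116.2] [80.5 23.3] 22.6
```

The numeric measurement gives T3 (0.4526,0.002, yaw 7.5°), T2 (0.537,0.011, yaw 26.5°) and T1 (0.639,−0.035, yaw −28°). T1 has been knocked aside since the first picture. I grasp T3 first.

Emit:
send_rows:
  rows:
    - [0,0,0,0,0,-0.73,0.4]
    - [0,0,0,0,0,-0.73,0.4]
    - [-0.42,-0.047,0.5,0,0,0,0.4]
    - [-0.42,-0.047,0.8,0,0,0,0.4]
    - [0,0,0.9,0,0,0,0.4]
    - [0,0,0.9,0,0,0,0.4]
    - [0,0,0.8,0,0,0,0.4]
    - [0,0,0,0,0,0,0.4]

```text
clock: 64.5
eef_pos: [0.4484, 0.003, 0.1498]
eef_rot: [-3.139, 0.011, 0.132]
wrist_force: [-1.0, 1.2, -1.1]
finger_gap: 0.702
gripper_force: 0.0
```

Emit:
send_rows:
  rows:
    - [0,0,0,0,0,0,0.4]
    - [0,0,0,0,0,0,0.4]
    - [0,0,0,0,0,0,0.4]

```text
clock: 64.8
eef_pos: [0.4545, 0.0028, 0.1585]
eef_rot: [3.14, -0.004, 0.132]
wrist_force: [0.0, -0.6, 0.5]
finger_gap: 0.698
gripper_force: 0.0
```

Emit:
send_rows:
  rows:
    - [-0.03,0.01,0.6,0,0,0,0.4]
    - [0,0,0.6,0,0,0,0.4]
    - [0,0,0.36,0,0,0,0.4]
    - [0,0,0,0,0,0,0.4]
    - [0,0,0,0,0,0,0.4]
    - [0,0,0,0,0,0,-0.4]
    - [0,0,0,0,0,0,-0.4]
    - [0,0,0,0,0,0,-0.4]
  newtons: 40

```text
clock: 65.6
eef_pos: [0.4528, 0.0023, 0.0796]
eef_rot: [3.141, -0.003, 0.133]
wrist_force: [-1.6, 0.7, 8.0]
finger_gap: 0.368
gripper_force: 40.3
```

Emit:
send_rows:
  rows:
    - [0,0,0,0,0,0,-0.4]
    - [0,0,0,0,0,0,-0.4]

```text
clock: 65.8
eef_pos: [0.4527, 0.0023, 0.0796]
eef_rot: [3.141, -0.003, 0.133]
wrist_force: [-1.6, 0.0, 7.4]
finger_gap: 0.37
gripper_force: 40.3
```

Emit:
send_rows:
  rows:
    - [0,0,-0.4,0,0,0,-0.4]
    - [0,0,-0.8,0,0,0,-0.4]
    - [0,0,-0.8,0,0,0,-0.4]
    - [0,0,-0.8,0,0,0,-0.4]
    - [0,0,-0.8,0,0,0,-0.4]
    - [0,0,-0.8,0,0,0,-0.4]
    - [0.081,0.797,0,0,0,0,-0.4]
    - [0.081,0.797,0,0,0,0,-0.4]

```text
clock: 66.6
eef_pos: [0.4709, -0.0759, 0.3007]
eef_rot: [3.14, -0.005, 0.136]
wrist_force: [0.6, 1.3, -2.3]
finger_gap: 0.365
gripper_force: 40.1
```

Emit:
send_rows:
  rows:
    - [0.081,0.797,0,0,0,0,-0.4]
    - [0.081,0.797,0,0,0,0,-0.4]
    - [0.081,0.797,0,0,0,0,-0.4]
    - [0,0,0,0,0,-0.9,-0.4]
    - [0,0,0,0,0,-1,-0.4]
    - [0,0,0,0,0,-1,-0.4]
    - [0,0,0,0,0,-1,-0.4]
    - [0,0,0,0,0,-1,-0.4]

```text
clock: 67.4
eef_pos: [0.4975, -0.1924, 0.2981]
eef_rot: [3.141, -0.0, 0.564]
wrist_force: [-0.3, -0.4, -1.5]
finger_gap: 0.367
gripper_force: 40.3
```

Emit:
send_rows:
  rows:
    - [0,0,0,0,0,-1,-0.4]
    - [0,0,0,0,0,-1,-0.4]
    - [0,0,0,0,0,-1,-0.4]
    - [0,0,0,0,0,-1,-0.4]
    - [0,0,0,0,0,-1,-0.4]
    - [0,0,0,0,0,-1,-0.4]
    - [0,0,0,0,0,-1,-0.4]
    - [0,0,0,0,0,-1,-0.4]

```text
clock: 68.2
eef_pos: [0.4976, -0.1923, 0.2982]
eef_rot: [3.141, 0.0, 1.262]
wrist_force: [-1.5, 0.2, -2.2]
finger_gap: 0.365
gripper_force: 40.4
```

Emit:
send_rows:
  rows:
    - [0,0,0,0,0,-1,-0.4]
    - [0,0,0,0,0,-1,-0.4]
    - [0,0,0,0,0,-1,-0.4]
    - [0,0,0,0,0,-1,-0.4]
    - [0,0,0,0,0,-0.5,-0.4]
    - [0,0,0,0,0,0,-0.4]
    - [0,0,0,0,0,0,-0.4]
    - [0,0,0,0,0,0,-0.4]

```text
clock: 69.0
eef_pos: [0.4976, -0.1924, 0.2979]
eef_rot: [3.141, 0.0, 1.65]
wrist_force: [-1.0, 0.4, -2.2]
finger_gap: 0.363
gripper_force: 40.4
```

Emit:
send_rows:
  rows:
    - [0,0.03,0.6,0,0,0,-0.4]
    - [0,0,0.6,0,0,0,-0.4]
    - [0,0,0.5,0,0,0,-0.4]
    - [0,0,0.37,0,0,0,-0.4]
    - [0,0,0,0,0,0,-0.4]
    - [0,0,0,0,0,0,-0.4]
    - [0,0,0,0,0,0,0.05]
    - [0,0,0,0,0,0,0.05]

```text
clock: 69.8
eef_pos: [0.5001, -0.1928, 0.1961]
eef_rot: [3.139, 0.002, 1.651]
wrist_force: [0.1, -1.0, 0.5]
finger_gap: 0.523
gripper_force: 0.0
```

Emit:
send_rows:
  rows:
    - [0,0,0,0,0,0,0.05]
    - [0,0,-0.4,0,0,0,0.05]
    - [0,0,-0.8,0,0,0,0.05]
    - [0,0,-0.9,0,0,0,0.05]
    - [0,0,-0.9,0,0,0,0.4]
    - [0,0,0,0,0,0.6,0.4]
    - [0,0,0,0,0,1,0.4]
    - [0,0,0,0,0,1,0.4]

```text
clock: 70.6
eef_pos: [0.4994, -0.1924, 0.3455]
eef_rot: [3.139, 0.001, 1.421]
wrist_force: [-0.4, 0.7, 0.1]
finger_gap: 0.7
gripper_force: 0.0
```

Emit:
send_rows:
  rows:
    - [0,0,0,0,0,1,0.4]
    - [0,0,0,0,0,1,0.4]
    - [0,0,0,0,0,1,0.4]
    - [0,0,0,0,0,1,0.4]
    - [0,0,0,0,0,1,0.4]
    - [0,0,0,0,0,1,0.4]
    - [0,0,0,0,0,1,0.4]
    - [0,0,0,0,0,1,0.4]

```text
clock: 71.4
eef_pos: [0.4993, -0.1923, 0.3449]
eef_rot: [3.141, -0.0, 0.722]
wrist_force: [0.0, 0.5, -0.0]
finger_gap: 0.698
gripper_force: 0.0
```

Emit:
send_rows:
  rows:
    - [0,0,0,0,0,1,0.4]
    - [0,0,0,0,0,1,0.4]
    - [0,0,0,0,0,1,0.4]
    - [0.368,-0.738,0,0,0,0,0.4]
    - [0.368,-0.738,0,0,0,0,0.4]
    - [0.368,-0.738,0,0,0,0,0.4]
    - [0.368,-0.738,0,0,0,0,0.4]
    - [0,0,0,0,0,0,0.4]

```text
clock: 72.2
eef_pos: [0.4988, -0.0232, 0.345]
eef_rot: [-3.141, -0.002, 0.469]
wrist_force: [0.7, -0.4, 0.7]
finger_gap: 0.697
gripper_force: 0.0
```

Emit:
send_rows:
  rows:
    - [0,0,0,0,0,0,0.4]
    - [0,0,0,0,0,0,0.4]
    - [0,0,0,0,0,0,0.4]
    - [0,0,0,0,0,0,0.4]

```text
clock: 72.6
eef_pos: [0.4989, -0.0284, 0.3441]
eef_rot: [3.142, 0.0, 0.463]
wrist_force: [-0.1, -0.1, -0.6]
finger_gap: 0.7
gripper_force: 0.0
```

```bash
python3 -c "
from h import *
trafos('t2');print(arm.get_state()['eef_rot'])"
```

```text
bench [52. 49. 45.] state [ 0.49886613 -0.02825992  0.34409292] 0.0039
cop [295  46  27  24 373] [ 0.6422 -0.0225]
cop [306  66  27  20 323] [ 0.6296 -0.0461]
cop [229 111  11  26 268] [0.5315 0.0235]
cop [251 111  10  26 255] [ 0.5437 -0.0011]
cop [141 168  22  31 423] [0.4104 0.0908]
cop [164 180  25  25 455] [0.4124 0.0546]
cop [153 200   8   8  62] [0.386  0.0736]
blob [298  48  35  35 827] [639.2 -35.6] [32.  39.9] 62.6
blob [232 108  26  32 684] [537.   11.4] [38.8 32.2] 26.5
blob [144 174  13  22 139] [407.9  92.1] [10.4 30.6] 88.1
blob [167 183  19  19 191] [409.7  52.6] [18.2 30.1] 85.2
[-3.14155889e+00  1.37269102e-04  4.62675961e-01]
```

Emit:
send_rows:
  rows:
    - [0.51,-0.184,0.4,0,0,0,0.4]
    - [0.51,-0.184,0.75,0,0,0,0.4]
    - [0,0,0.9,0,0,0,0.4]
    - [0,0,0.9,0,0,0,0.4]
    - [0,0,0.8,0,0,0,0.4]
    - [0,0,0,0,0,0,0.4]
    - [0,0,0,0,0,0,0.4]
    - [0,0,0,0,0,0,0.4]

```text
clock: 73.45
eef_pos: [0.5381, 0.0116, 0.1598]
eef_rot: [3.139, -0.004, 0.464]
wrist_force: [0.4, 0.3, 0.4]
finger_gap: 0.704
gripper_force: 0.0
```

Emit:
send_rows:
  rows:
    - [0,0,0,0,0,0,0.4]
    - [0,0,0,0,0,0,0.4]

```text
clock: 73.65
eef_pos: [0.5376, 0.0118, 0.159]
eef_rot: [3.14, -0.003, 0.464]
wrist_force: [0.4, -0.1, -0.1]
finger_gap: 0.701
gripper_force: 0.0
```

Emit:
send_rows:
  rows:
    - [-0.01,0,0.6,0,0,0,0.4]
    - [0,0,0.6,0,0,0,0.4]
    - [0,0,0.38,0,0,0,0.4]
    - [0,0,0,0,0,0,0.4]
    - [0,0,0,0,0,0,0.4]
    - [0,0,0,0,0,0,-0.4]
    - [0,0,0,0,0,0,-0.4]
    - [0,0,0,0,0,0,-0.4]
  newtons: 40

```text
clock: 74.45
eef_pos: [0.5372, 0.0116, 0.0797]
eef_rot: [3.14, -0.003, 0.464]
wrist_force: [-0.5, -1.1, 6.4]
finger_gap: 0.365
gripper_force: 40.8
```

Emit:
send_rows:
  rows:
    - [0,0,0,0,0,0,-0.4]
    - [0,0,0,0,0,0,-0.4]
    - [0,0,-0.4,0,0,0,-0.4]
    - [0,0,-0.8,0,0,0,-0.4]
    - [0,0,-0.8,0,0,0,-0.4]
    - [0,0,-0.8,0,0,0,-0.4]
    - [0,0,-0.8,0,0,0,-0.4]
    - [0,0,-0.8,0,0,0,-0.4]

```text
clock: 75.25
eef_pos: [0.5355, 0.0118, 0.2999]
eef_rot: [3.141, -0.001, 0.464]
wrist_force: [-0.3, 0.4, -0.3]
finger_gap: 0.365
gripper_force: 40.0
```

Emit:
send_rows:
  rows:
    - [-0.47,0.684,0,0,0,0,-0.4]
    - [-0.47,0.684,0,0,0,0,-0.4]
    - [-0.47,0.684,0,0,0,0,-0.4]
    - [-0.47,0.684,0,0,0,0,-0.4]
    - [-0.47,0.684,0,0,0,0,-0.4]
    - [-0.47,0.684,0,0,0,0,-0.4]
    - [0,0,0,0,0,-0.62,-0.4]
    - [0,0,0,0,0,-1,-0.4]

```text
clock: 76.05
eef_pos: [0.501, -0.2364, 0.2979]
eef_rot: [3.141, -0.0, 0.605]
wrist_force: [-0.3, 0.4, -0.9]
finger_gap: 0.369
gripper_force: 40.1
```

Emit:
send_rows:
  rows:
    - [0,0,0,0,0,-1,-0.4]
    - [0,0,0,0,0,-1,-0.4]
    - [0,0,0,0,0,-1,-0.4]
    - [0,0,0,0,0,-1,-0.4]
    - [0,0,0,0,0,-1,-0.4]
    - [0,0,0,0,0,-1,-0.4]
    - [0,0,0,0,0,-1,-0.4]
    - [0,0,0,0,0,-1,-0.4]

```text
clock: 76.85
eef_pos: [0.5015, -0.2348, 0.2981]
eef_rot: [3.141, 0.0, 1.307]
wrist_force: [0.7, -0.5, -0.9]
finger_gap: 0.368
gripper_force: 40.1
```

Emit:
send_rows:
  rows:
    - [0,0,0,0,0,-1,-0.4]
    - [0,0,0,0,0,-1,-0.4]
    - [0,0,0,0,0,-1,-0.4]
    - [0,0,0,0,0,-1,-0.4]
    - [0,0,0,0,0,0,-0.4]
    - [0,0,0,0,0,0,-0.4]
    - [0,0,0,0,0,0,-0.4]

```text
clock: 77.55
eef_pos: [0.5016, -0.2349, 0.2978]
eef_rot: [3.141, 0.0, 1.651]
wrist_force: [-0.2, -0.7, -1.2]
finger_gap: 0.366
gripper_force: 40.1
```

Emit:
send_rows:
  rows:
    - [0,0.02,0.6,0,0,0,-0.4]
    - [0,0,0.6,0,0,0,-0.4]
    - [0,0,0.5,0,0,0,-0.4]
    - [0,0,0.37,0,0,0,-0.4]
    - [0,0,0,0,0,0,-0.4]
    - [0,0,0,0,0,0,-0.4]
    - [0,0,0,0,0,0,0.05]
    - [0,0,0,0,0,0,0.05]

```text
clock: 78.35
eef_pos: [0.5035, -0.2353, 0.1961]
eef_rot: [3.139, 0.002, 1.653]
wrist_force: [-0.4, 0.2, 0.3]
finger_gap: 0.525
gripper_force: 0.0
```

Emit:
send_rows:
  rows:
    - [0,0,0,0,0,0,0.05]
    - [0,0,-0.4,0,0,0,0.05]
    - [0,0,-0.8,0,0,0,0.05]
    - [0,0,-0.9,0,0,0,0.05]
    - [0,0,-0.9,0,0,0,0.4]
    - [0,0,0,0,0,-0.4,0.4]
    - [0,0,0,0,0,-1,0.4]
    - [0,0,0,0,0,-1,0.4]

```text
clock: 79.15
eef_pos: [0.5028, -0.2349, 0.3456]
eef_rot: [3.14, 0.002, 1.866]
wrist_force: [0.6, -0.0, -0.6]
finger_gap: 0.7
gripper_force: 0.0
```

Emit:
send_rows:
  rows:
    - [0,0,0,0,0,-1,0.4]
    - [0,0,0,0,0,-1,0.4]
    - [0,0,0,0,0,-1,0.4]
    - [0,0,0,0,0,-1,0.4]
    - [0,0,0,0,0,-1,0.4]
    - [0,0,0,0,0,-1,0.4]
    - [0,0,0,0,0,-1,0.4]
    - [0,0,0,0,0,-1,0.4]

```text
clock: 79.95
eef_pos: [0.5027, -0.2349, 0.3449]
eef_rot: [3.142, 0.001, 2.564]
wrist_force: [-0.9, 0.6, -0.7]
finger_gap: 0.7
gripper_force: 0.0
```

Emit:
send_rows:
  rows:
    - [0,0,0,0,0,-1,0.4]
    - [-0.32,0.8,0,0,0,0,0.4]
    - [-0.32,0.8,0,0,0,0,0.4]
    - [-0.32,0.8,0,0,0,0,0.4]
    - [-0.32,0.8,0,0,0,0,0.4]
    - [-0.32,0.8,0,0,0,0,0.4]
    - [-0.32,0.8,0,0,0,0,0.4]
    - [0,0,0,0,0,0,0.4]

```text
clock: 80.75
eef_pos: [0.7033, -0.0647, 0.3419]
eef_rot: [3.141, -0.002, 2.652]
wrist_force: [0.2, 0.3, -0.2]
finger_gap: 0.7
gripper_force: 0.0
```

Emit:
send_rows:
  rows:
    - [0,0,0,0,0,0,0.4]
    - [0,0,0,0,0,0,0.4]
    - [0,0,0,0,0,0,0.4]
    - [0,0,0,0,0,0,0.4]

```text
clock: 81.15
eef_pos: [0.7004, -0.0701, 0.3452]
eef_rot: [3.141, 0.001, 2.646]
wrist_force: [-0.2, 0.3, -0.4]
finger_gap: 0.7
gripper_force: 0.0
```

```bash
python3 -c "
from h import *
trafos('t3');print(arm.get_state()['eef_rot'])"
```

```text
bench [59. 56. 49.] state [ 0.70043306 -0.06995618  0.3450695 ] 0.0055
cop [245  96   9  27 240] [ 0.6329 -0.0478]
cop [265  96  11  26 277] [ 0.6452 -0.024 ]
blob [268  99   5  20  99] [645.2 -24.1] [ 5.1 23.2] 62.3
[3.14132158e+00 1.06192944e-03 2.64637214e+00]
```

Emit:
send_rows:
  rows:
    - [0.7,0.01,0.4,0,0,0,0.4]
    - [0.7,0.01,0.7,0,0,0,0.4]
    - [0,0,0.9,0,0,0,0.4]
    - [0,0,0.9,0,0,0,0.4]
    - [0,0,0.8,0,0,0,0.4]
    - [0,0,0,0,0,0,0.4]
    - [0,0,0,0,0,0,0.4]
    - [0,0,0,0,0,0,0.4]

```text
clock: 82.0
eef_pos: [0.6416, -0.0354, 0.1629]
eef_rot: [3.14, 0.005, 2.647]
wrist_force: [1.0, -0.3, 0.2]
finger_gap: 0.701
gripper_force: 0.0
```

Emit:
send_rows:
  rows:
    - [0,0,0,0,0,0,0.4]
    - [0,0,0,0,0,0,0.4]

```text
clock: 82.2
eef_pos: [0.6411, -0.0351, 0.1618]
eef_rot: [3.14, 0.004, 2.648]
wrist_force: [-0.3, 0.4, -0.1]
finger_gap: 0.703
gripper_force: 0.0
```

Emit:
send_rows:
  rows:
    - [0.03,-0.01,0.6,0,0,0,0.4]
    - [0,0,0.6,0,0,0,0.4]
    - [0,0,0.44,0,0,0,0.4]
    - [0,0,0,0,0,0,0.4]
    - [0,0,0,0,0,0,0.4]
    - [0,0,0,0,0,0,-0.4]
    - [0,0,0,0,0,0,-0.4]
    - [0,0,0,0,0,0,-0.4]
  newtons: 40

```text
clock: 83.0
eef_pos: [0.6398, -0.0349, 0.0796]
eef_rot: [3.14, 0.004, 2.648]
wrist_force: [0.1, 0.7, 7.1]
finger_gap: 0.366
gripper_force: 41.4
```

Emit:
send_rows:
  rows:
    - [0,0,0,0,0,0,-0.4]
    - [0,0,0,0,0,0,-0.4]
    - [0,0,-0.4,0,0,0,-0.4]
    - [0,0,-0.8,0,0,0,-0.4]
    - [0,0,-0.8,0,0,0,-0.4]
    - [0,0,-0.8,0,0,0,-0.4]
    - [0,0,-0.8,0,0,0,-0.4]
    - [0,0,-0.8,0,0,0,-0.4]

```text
clock: 83.8
eef_pos: [0.6379, -0.0346, 0.2994]
eef_rot: [3.141, 0.001, 2.648]
wrist_force: [1.2, 0.1, -0.8]
finger_gap: 0.365
gripper_force: 40.3
```

Emit:
send_rows:
  rows:
    - [0,-0.79,0,0,0,0,-0.4]
    - [0,-0.79,0,0,0,0,-0.4]
    - [0.01,-0.79,0,0,0,0,-0.4]
    - [0.01,-0.79,0,0,0,0,-0.4]
    - [0.01,-0.79,0,0,0,0,-0.4]
    - [0.01,-0.79,0,0,0,0,-0.4]
    - [0,-0.79,0,0,0,0,-0.4]
    - [0,0,0,0,0,0.4,-0.4]

```text
clock: 84.6
eef_pos: [0.5029, -0.2812, 0.2977]
eef_rot: [-3.14, 0.001, 2.608]
wrist_force: [0.4, 0.3, 0.5]
finger_gap: 0.365
gripper_force: 40.3
```

Emit:
send_rows:
  rows:
    - [0,0,0,0,0,1,-0.4]
    - [0,0,0,0,0,1,-0.4]
    - [0,0,0,0,0,1,-0.4]
    - [0,0,0,0,0,1,-0.4]
    - [0,0,0,0,0,1,-0.4]
    - [0,0,0,0,0,1,-0.4]
    - [0,0,0,0,0,1,-0.4]
    - [0,0,0,0,0,1,-0.4]

```text
clock: 85.4
eef_pos: [0.5052, -0.2771, 0.2976]
eef_rot: [3.141, 0.0, 1.911]
wrist_force: [-0.4, 0.7, -0.3]
finger_gap: 0.366
gripper_force: 40.3
```

Emit:
send_rows:
  rows:
    - [0,0,0,0,0,1,-0.4]
    - [0,0,0,0,0,1,-0.4]
    - [0,0,0,0,0,1,-0.4]
    - [0,0,0,0,0,0,-0.4]
    - [0,0,0,0,0,0,-0.4]
    - [0,0,0,0,0,0,-0.4]

```text
clock: 86.0
eef_pos: [0.5053, -0.2772, 0.2973]
eef_rot: [3.141, 0.0, 1.655]
wrist_force: [-0.1, 0.3, -0.9]
finger_gap: 0.367
gripper_force: 40.3
```

Emit:
send_rows:
  rows:
    - [0,0.01,0.6,0,0,0,-0.4]
    - [0,0,0.6,0,0,0,-0.4]
    - [0,0,0.5,0,0,0,-0.4]
    - [0,0,0.36,0,0,0,-0.4]
    - [0,0,0,0,0,0,-0.4]
    - [0,0,0,0,0,0,-0.4]
    - [0,0,0,0,0,0,0.05]
    - [0,0,0,0,0,0,0.05]

```text
clock: 86.8
eef_pos: [0.5067, -0.2777, 0.1961]
eef_rot: [3.139, 0.002, 1.653]
wrist_force: [-0.2, -0.6, -0.3]
finger_gap: 0.528
gripper_force: 0.0
```

Emit:
send_rows:
  rows:
    - [0,0,0,0,0,0,0.05]
    - [0,0,-0.4,0,0,0,0.05]
    - [0,0,-0.8,0,0,0,0.05]
    - [0,0,-0.9,0,0,0,0.05]
    - [0,0,-0.9,0,0,0,-1]
    - [0.28,-0.8,0,0,0,0,-1]
    - [0.28,-0.8,0,0,0,0,-1]
    - [0.28,-0.88,0,0,0,0,-1]

```text
clock: 87.6
eef_pos: [0.378, -0.2451, 0.3451]
eef_rot: [3.14, 0.001, 1.654]
wrist_force: [-1.8, -1.1, 0.9]
finger_gap: 0.001
gripper_force: 0.0
```

Emit:
send_rows:
  rows:
    - [0,0,0,0,0,0,-1]
    - [0,0,0,0,0,0,-1]
    - [0,0,0,0,0,0,-1]
    - [0,0,0,0,0,0,-1]

```text
clock: 88.0
eef_pos: [0.3797, -0.2458, 0.3445]
eef_rot: [3.141, 0.0, 1.653]
wrist_force: [0.1, -0.6, -0.8]
finger_gap: 0.004
gripper_force: 0.0
```

```bash
python3 - <<'E'
from h import *
s=arm.get_state();print(s["eef_pos"],s["eef_rot"])
f,p=grab("wrist"); save(f,"t4",s=1)
h=cv2.cvtColor(f,cv2.COLOR_RGB2HSV)
cop=cv2.inRange(h,(5,90,70),(18,255,255));gr=cv2.inRange(h,(0,0,90),(180,50,255))
for nm,m in(("cop",cop),("gray",gr)):
    n,l,t,c=cv2.connectedComponentsWithStats(cv2.morphologyEx(m,cv2.MORPH_CLOSE,np.ones((3,3))))
    for i in range(1,n):
        if t[i,4]>25: print(nm,t[i],unproj(p,[c[i]],.06)[0][:2].round(3))
# rail top-front corner predicted pixels at a=.7
ex=np.array([.9968,.080,0]);ey=np.array([-.08,.9968,0]);H=np.array([.5435,-.232,.012])
for a in(.7,):
    X=[H+ex*(-.006*np.cos(a)-.186*np.sin(a))+ey*y+np.array([0,0,-.006*np.sin(a)+.186*np.cos(a)]) for y in(-.075,.075)]
    print("pred rail",X,proj(p,X))
y=cv2.inRange(h,(20,150,60),(35,255,255));n,l,t,c=cv2.connectedComponentsWithStats(y);print("yellow",t[1:][t[1:,4]>200])
E
```

```text
[ 0.37973255 -0.24580648  0.34452616] [3.14112304e+00 2.77854505e-04 1.65326565e+00]
cop [335  84  32   9 141] [ 0.475 -0.144]
cop [ 263  116  121  160 4884] [ 0.45  -0.313]
cop [400 117  12  24 221] [ 0.551 -0.183]
cop [381 122   5  21  74] [ 0.525 -0.19 ]
cop [378 157   6  20  74] [ 0.529 -0.232]
cop [396 158  12  23 201] [ 0.557 -0.232]
cop [373 188  10  28  96] [ 0.534 -0.273]
cop [389 193  15  22 170] [ 0.56  -0.278]
gray [37 20  8  7 27] [ 0.129 -0.106]
gray [ 0 34 15  7 54] [ 0.089 -0.123]
gray [  381    82   131   194 14504] [ 0.651 -0.246]
gray [ 355  136   27   67 1154] [ 0.514 -0.235]
gray [243 227  13  42 379] [ 0.377 -0.352]
gray [263 228  12  41 318] [ 0.4   -0.353]
gray [255 305  10   7  58] [ 0.397 -0.45 ]
gray [428 359  18  21 234] [ 0.679 -0.537]
pred rail [array([ 0.42548458, -0.31671308,  0.15039534]), array([ 0.41348458, -0.16719308,  0.15039534])] [[298.23245373 257.35515234]
 [305.03610807 102.18085109]]
yellow [[  299    91   153   171 16487]]
```

All three transformers and the plates are in the bin. Now I close it.

Emit:
send_rows:
  rows:
    - [0,0,0.8,0,0,0,-1]
    - [0,0,0.8,0,0,0,-1]
    - [0,0,0.8,0,0,0,-1]
    - [0,0,0.5,0,0,0,-1]
    - [0,0,0,0,0,0,-1]
    - [0,0,0,0,0,0,-1]
    - [0,0,0,0,0,0,-1]

```text
clock: 88.75
eef_pos: [0.38, -0.2462, 0.2012]
eef_rot: [3.14, 0.002, 1.653]
wrist_force: [0.1, 0.5, 0.8]
finger_gap: -0.001
gripper_force: 0.0
```

Emit:
send_rows:
  rows:
    - [0,0.2,0,0,0,0,-1]
    - [0,0.2,0,0,0,0,-1]
    - [0,0.1,0,0,0,0,-1]
    - [0,0.1,-0.07,0,0,0,-1]
    - [0,0.1,-0.07,0,0,0,-1]
    - [0,0.1,-0.07,0,0,0,-1]
    - [0,0.1,-0.07,0,0,0,-1]
    - [0,0.1,-0.07,0,0,0,-1]

```text
clock: 89.55
eef_pos: [0.4291, -0.2414, 0.2172]
eef_rot: [3.141, 0.0, 1.653]
wrist_force: [-3.0, -0.5, 1.6]
finger_gap: 0.0
gripper_force: 1.3
```

Emit:
send_rows:
  rows:
    - [0,0.1,-0.06,0,0,0,-1]
    - [0,0.1,-0.06,0,0,0,-1]
    - [0,0.1,-0.05,0,0,0,-1]
    - [0,0.1,-0.05,0,0,0,-1]
    - [0,0.1,-0.05,0,0,0,-1]
    - [0,0.1,-0.04,0,0,0,-1]
    - [0,0.1,-0.04,0,0,0,-1]
    - [0,0.1,-0.03,0,0,0,-1]

```text
clock: 90.35
eef_pos: [0.469, -0.238, 0.2358]
eef_rot: [3.142, -0.0, 1.653]
wrist_force: [-0.1, 0.1, -0.3]
finger_gap: 0.001
gripper_force: 0.3
```

Emit:
send_rows:
  rows:
    - [0,0.1,-0.02,0,0,0,-1]
    - [0,0.1,-0.02,0,0,0,-1]
    - [0,0.1,-0.02,0,0,0,-1]
    - [0,0.1,-0.02,0,0,0,-1]
    - [0,0.1,0,0,0,0,-1]
    - [0,0.1,0,0,0,0,-1]
    - [0,0.1,0,0,0,0,-1]

```text
clock: 91.05
eef_pos: [0.5037, -0.2351, 0.2395]
eef_rot: [-3.141, -0.0, 1.653]
wrist_force: [-4.5, -0.5, 2.9]
finger_gap: -0.002
gripper_force: 2.3
```

Near the catch now, so I go slowly to home.

Emit:
send_rows:
  rows:
    - [0,0.08,0,0,0,0,-1]
    - [0,0.08,0,0,0,0,-1]
    - [0,0.08,0,0,0,0,-1]

```text
clock: 91.35
eef_pos: [0.5156, -0.2343, 0.2398]
eef_rot: [-3.141, 0.0, 1.653]
wrist_force: [0.0, -0.1, 0.7]
finger_gap: 0.002
gripper_force: 0.2
```

Emit:
send_rows:
  rows:
    - [0,0.06,0,0,0,0,-1]
    - [0,0.05,0,0,0,0,-1]
    - [0,0,0,0,0,0,-1]

```text
clock: 91.65
eef_pos: [0.5211, -0.2336, 0.2395]
eef_rot: [3.142, -0.0, 1.653]
wrist_force: [0.4, 0.4, 0.3]
finger_gap: -0.002
gripper_force: 0.0
```

Emit:
send_rows:
  rows:
    - [0,0.05,0,0,0,0,-1]
    - [0,0,0,0,0,0,-1]
    - [0,0,0,0,0,0,-1]

```text
clock: 91.95
eef_pos: [0.5233, -0.2335, 0.2396]
eef_rot: [-3.142, -0.0, 1.653]
wrist_force: [-0.2, -1.2, -1.0]
finger_gap: -0.0
gripper_force: 0.0
```

Emit:
send_rows:
  rows:
    - [0,0.05,0,0,0,0,-1]
    - [0,0.04,0,0,0,0,-1]
    - [0,0,0,0,0,0,-1]

```text
clock: 92.25
eef_pos: [0.5247, -0.2335, 0.2395]
eef_rot: [-3.133, -0.001, 1.652]
wrist_force: [-22.2, 1.0, 11.8]
finger_gap: -0.005
gripper_force: 11.6
```

Emit:
send_rows:
  rows:
    - [0,0.03,0,0,0,0,-1]
    - [0,0,0,0,0,0,-1]
    - [0,0,0,0,0,0,-1]

```text
clock: 92.55
eef_pos: [0.525, -0.2335, 0.2395]
eef_rot: [-3.131, -0.002, 1.652]
wrist_force: [-30.7, 2.0, 16.1]
finger_gap: -0.005
gripper_force: 15.6
```

Hard stop: the bin is home. I retract and check numerically.

Emit:
send_rows:
  rows:
    - [0,-0.3,0,0,0,0,-1]
    - [0,-0.6,0,0,0,0,-1]
    - [0,-0.4,-0.5,0,0,0,-1]
    - [0,0,-0.9,0,0,0,-1]
    - [0,0,-0.9,0,0,0,-1]
    - [0,0,-0.3,0,0,0,-1]
    - [0,0,0,0,0,0,-1]
    - [0,0,0,0,0,0,-1]

```text
clock: 93.35
eef_pos: [0.4645, -0.2383, 0.3688]
eef_rot: [-3.141, -0.0, 1.653]
wrist_force: [-0.5, -1.1, -1.0]
finger_gap: 0.004
gripper_force: 0.0
```

Emit:
send_rows:
  rows:
    - [0,0,0,0,0,0,-1]
    - [0,0,0,0,0,0,-1]
    - [0,0,0,0,0,0,-1]
    - [0,0,0,0,0,0,-1]

```text
clock: 93.75
eef_pos: [0.4644, -0.2383, 0.3689]
eef_rot: [-3.141, -0.001, 1.653]
wrist_force: [0.5, 0.2, -0.3]
finger_gap: -0.003
gripper_force: 0.0
```

```bash
python3 - <<'E'
from h import *
f,p=grab("wrist");print(arm.get_state()["eef_pos"],arm.get_state()["wrist_force"])
h=cv2.cvtColor(f,cv2.COLOR_RGB2HSV);y=cv2.inRange(h,(20,150,60),(35,255,255))
n,l,t,c=cv2.connectedComponentsWithStats(y);print(t[1:][t[1:,4]>100])
i=1+t[1:,4].argmax()
ex=np.array([.9968,.080,0]);ey=np.array([-.08,.9968,0]);H=np.array([.5435,-.232,.012])
for a in(0,.05,.1):
    E=lambda x,z:H+ex*(x*np.cos(a)-z*np.sin(a))+np.array([0,0,x*np.sin(a)+z*np.cos(a)])
    for s in(-.04,.0,.04):
        q=proj(p,[E(-.006,.186)+ey*s,E(.006,.186)+ey*s]).round(1);v=int(q[:,1].mean().round());r=np.where(l[v]==i)[0]
        print(a,s,q.tolist(),"row",v,r.min() if len(r) else None,r.max() if len(r) else None)
E
```

```text
[ 0.4644105  -0.23831956  0.36911488] [-0.10662902  0.58442229 -0.26275632]
[[ 311   93   55  176 6313]
 [ 478  138   34   78 1241]
 [ 458  215   54   99 2297]]
0 -0.04 [[340.6, 236.1], [353.9, 236.1]] row 236 323 352
0 0.0 [[344.2, 193.5], [358.1, 193.5]] row 194 312 356
0 0.04 [[348.2, 147.0], [362.7, 147.0]] row 147 314 361
0.05 -0.04 [[330.1, 235.9], [343.6, 236.2]] row 236 323 352
0.05 0.0 [[333.3, 193.3], [347.3, 193.5]] row 193 312 356
0.05 0.04 [[336.8, 146.9], [351.5, 147.0]] row 147 314 361
0.1 -0.04 [[319.7, 235.4], [333.2, 236.0]] row 236 323 352
0.1 0.0 [[322.4, 193.0], [336.5, 193.4]] row 193 312 356
0.1 0.04 [[325.3, 146.7], [340.1, 146.9]] row 147 314 361
```

The rail's back edge in the image (columns 352, 356 and 361) matches the predicted home position (354, 358, 363). That means the bin is at 0 and latched.

```bash
python3 -c "
from rig import arm
print(arm.hand_in())"
```

```text
the job is handed in; nothing more can be done
None
```

All three plates and all three transformers are in the bin, the bin is pushed back home past its catch, and the job was handed in at about 94 s of the 210 s allowed (the hand-in call returned no verdict).

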